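# Load and restart the headband dryer

### The arm

A 6-joint arm with a two-finger parallel gripper is mounted at the origin on the work surface. World frame = base frame: x ahead of the robot, y to its left, z up, the work surface at z = 0. Lengths are in m, angles in rad, forces in N, time in s.
With the tool pointing down it reaches from about 0.225 to 0.875 m from the base axis. Payload 3.4 kg.
Tool frame: the origin (TCP) lies at the very end of the fingers, on their centre line; the grasp point (between the pads) lies behind it (manip.tcp_to_grasp is the z of the grasp point in the tool frame, in m); z points along the fingers, y is the direction in which the jaws open and shut (so a half turn about z gives the same grasp; the last joint's range is limited). The gripper opens to 85 mm and grips with 20 to 120 N. Pads are 22 mm wide; open, the fingers measure 114 mm over their backs; the gripper's body (76 mm by 85 mm) begins 54 mm behind the grasp point. The pads swing forward as they close: fully open they stand 13 mm farther back than shut.
Start: joints at [1.179, 0.276, 1.505, -0, 1.361, -0.121], TCP at [0.154, 0.554, 0.231] pointing down, gripper open.
Joint ranges: [-2.89, 2.89], [-0.75, 2.08], [0.22, 2.7], [-1.18, 4.32], [0.11, 2.71], [-2.7, 2.7]. Speed limits (rad/s): [2.57, 2.57, 3.14, 3.14, 3.14, 3.14].

### API

Orientations are given as a unit quaternion [w, x, y, z].
In Python, from rig import manip, eyes gives the robot as it stands.
- The arm moves only by the tool servo_tool, never from a script. Its argument "increments" is a list of rows, each an object with "slide": the shift along the tool's x, y, z in m, a list of three; "spin": the turn about the tool's z in degrees. A call has 1 to 8 rows; each row shifts and turns the commanded pose from where the row before left it, along the tool's axes as they then stand; what a row does not reach is not made up. A row lasts 1/10 s, in which the tool goes at most 50 mm and 8.59 degrees, less where a joint would pass 70% of its speed; a pose out of reach is approached as far as the arm can. A call is refused whole if a number of a shift passes 0.05 or a number of a turn 8.59, either way. A call with a gripper value outside its range is refused whole. "hand" is the opening, from 0 (shut) to 1 (fully open), set as the call begins (left out, the last holds). The fingers move at their own pace and stop on an object; "newtons" is the grip in N (left out, the last holds). Time passes only in rows, so rows that do not move let the fingers close. It gives the time, the measured TCP pose, the force and the opening at its end, in the units of the state.
- manip.get_state(): the state, without advancing time (a new reading comes with each control period).
- eyes.get_image(name): name is "side" or "top"; returns the picture (420x560x3 uint8, blue, green, red); there is no depth.
- eyes.calibration(name): a dict with "fx", "fy", "cx", "cy" (pixels), "rvec" (rotation vector, rad) and "tvec" (3), from world to camera coordinates, as OpenCV has them. Camera axes: x right, y down, z forward; pixel columns grow to the right and rows downward; lengths in m; the calibration is good to about 2 mm. A picture is of the moment at which its call begins. calibration takes no time and is no camera call.
- manip.sign_off(): hands the job in, once; it reports no verdict.
The state is a dict: "clock": time; "qpos": joint angles; "qd": joint speeds; "effort": joint torques, N m; "position": TCP position; "ee_rot": TCP orientation; "contact_force": force on the tool from outside, world axes, zero at the start; "moment": the same for the moment, N m; "width": finger opening in m.
Only numpy, scipy, OpenCV 4.12 (cv2) and the standard library are available. Lean on these libraries where they do the work, as an engineer would, in place of code of your own. Each camera call takes 0.05 s, during which the arm holds its last target.

### The job

Stop the dryer by turning its red start knob anticlockwise until it clicks over to the red dot. Then hang every printed headband astride the drying rail, tab upwards and none touching another, and turn the black selector the shorter way round to the green dot. When all that is done, click the start knob back to the white dot; leave the ink tin, jar and spatula alone.

Things in the scene. Friction and masses are not known exactly. Their poses are not given: they have to be found in the camera images.
- band1: White plastic visor headband, an arch 134 mm long (x), 46 wide (y), 122 high, 70 g, orange print patches, standing on its two end pads. Origin: centre of its underside, z up. Strip 34 wide, 5 thick, crown a shallow roof, its top 81 mm up; 98 mm clear between the legs. On the peak a grey tab to hold it by: 10 mm thick (y), 32 long (x), 81 to 122 mm up. Same after half a turn. May be absent.
- band1_crown (a point): Peak of the underside of the crown of band1, 75.3 mm above its origin: it rests on the rail, 9 mm above the rail's axis once hung, centred by its roof shape.
- band2: White plastic visor headband, an arch 134 mm long (x), 46 wide (y), 122 high, 70 g, blue print patches, standing on its two end pads. Origin: centre of its underside, z up. Strip 34 wide, 5 thick, crown a shallow roof, its top 81 mm up; 98 mm clear between the legs. On the peak a grey tab to hold it by: 10 mm thick (y), 32 long (x), 81 to 122 mm up. Same after half a turn. May be absent.
- band2_crown (a point): Peak of the underside of the crown of band2, 75.3 mm above its origin: it rests on the rail, 9 mm above the rail's axis once hung, centred by its roof shape.
- band3: White plastic visor headband, an arch 134 mm long (x), 46 wide (y), 122 high, 70 g, green print patches, standing on its two end pads. Origin: centre of its underside, z up. Strip 34 wide, 5 thick, crown a shallow roof, its top 81 mm up; 98 mm clear between the legs. On the peak a grey tab to hold it by: 10 mm thick (y), 32 long (x), 81 to 122 mm up. Same after half a turn. May be absent.
- band3_crown (a point): Peak of the underside of the crown of band3, 75.3 mm above its origin: it rests on the rail, 9 mm above the rail's axis once hung, centred by its roof shape.
- band4: White plastic visor headband, an arch 134 mm long (x), 46 wide (y), 122 high, 70 g, red print patches, standing on its two end pads. Origin: centre of its underside, z up. Strip 34 wide, 5 thick, crown a shallow roof, its top 81 mm up; 98 mm clear between the legs. On the peak a grey tab to hold it by: 10 mm thick (y), 32 long (x), 81 to 122 mm up. Same after half a turn. May be absent.
- band4_crown (a point): Peak of the underside of the crown of band4, 75.3 mm above its origin: it rests on the rail, 9 mm above the rail's axis once hung, centred by its roof shape.
- rail_mid (a point): Middle of the axis of the drying rail, a fixed level steel bar 16 mm in diameter, 115 mm above the bench and 360 mm long, on blue posts (20 mm thick) at its ends. y runs along the bar, z up. A headband hangs astride it, tab on top, its own y along the bar; if knocked it rocks for up to 10 s.
- panel: White fixed control box of the dryer, 170 mm (x) by 270 mm (y) by 50 mm high; origin: centre of its underside, z up. On its top are the start knob (red, at y = -65 mm) and the programme selector (black, at y = +65 mm).
- start_knob (a joint): Red start/stop knob, white line at its pointing end. 0 = run (white dot, 0.6 rad clockwise from the box's +x), 1.2 = stop (red dot, 0.6 rad anticlockwise from it); grows anticlockwise from above. A sprung detent, crest at 0.6, resists with up to 0.16 N m: let go short of it the knob springs back, past it it clicks over and snaps to the other end.
- start_knob_grip (a point): On the start knob's vertical axis at the height to grip its bar, 90 mm above the bench. The bar is 50 mm long, 14 thick, its top 8 mm above this point; the disc under it is 26 mm below. Its x points along the bar to the pointing end.
- selector (a joint): Black programme selector, yellow line at its pointing end. Turns endlessly both ways with light friction (0.04 N m) and stays. Value: angle of the pointing end from the box's +x, anticlockwise from above, not wrapped (6.283 apart look alike). It starts near 3.14, towards the robot; the dots lie to both sides, and the gap without dots is at 0 (6.283), away from the robot.
- selector_grip (a point): On the selector's vertical axis at the height to grip its bar (same sizes as the start knob's), 90 mm above the bench. Its x points along the bar to the pointing end.
- selector_point (a point): Point on the selector's pointing line, 48 mm from its axis (the radius of the dots); turns with the selector.
- mark_green: Green dot 18 mm wide on the box's top, 48 mm from the selector's axis: the wanted programme. The four dots (green, yellow, blue, black) change places from start to start.
- ink_tin: Bystander: ink tin, 80 mm wide and 85 mm high. Origin under its centre.
- thinner: Bystander: jar, 54 mm wide and 100 mm high. Origin under its centre.
- spatula: Bystander: ink spatula lying on the bench.
Not all that is in view belongs to the job. Leave any purple or turquoise look-alike of the band2 alone.

How it is judged:
By the outcome, as a careful person would: the job done as asked, in the order asked, and still so for the second after the job is handed in, with the robot touching nothing.
Of band1, band2, band3, band4 only 3 to 4 are there at a start; the rules pass over those that are not, and their reading is None.
At some moment in a run one of band1, band2, band3, band4 may be knocked a few centimetres aside while the robot is not near it.
It also fails if it takes over 200 s, if anything falls off the work surface, if the arm or the gripper's body presses on something with over 40 N, if the wrist force passes 120 N, or if a joint passes its speed limit or range.

## Working session

There is one attempt and no reset: what is moved stays moved. The work goes in short steps, Python scripts to look and compute and a tool call to move; the robot and the scene stay as the last step left them, time stands still between calls to the robot, and variables do not carry over. Pictures are saved under pics/ and viewed, and the job is handed in when it is done.

Besides the shell and the picture viewer there is one more tool, called after ">>>" as name(argument=value, ...) on one line, values as JSON. servo_tool: Moves the arm, as the interface text tells. Its arguments: {"type":"object","properties":{"increments":{"type":"array","items":{"type":"object","properties":{"slide":{"type":"array","items":{"type":"number"}},"spin":{"type":"number"}}}},"hand":{"type":"number"},"newtons":{"type":"number"}},"required":["increments"]}

```bash
ls; mkdir -p pics; python3 - <<'E'
from rig import manip, eyes
import cv2
s=manip.get_state()
print({k:s[k] for k in ('clock','position','ee_rot','width','contact_force')}, manip.tcp_to_grasp)
for n in('side','top'):
    cv2.imwrite(f'pics/{n}0.png',eyes.get_image(n)); print(n,eyes.calibration(n))
E
```

```text
pics
{'clock': 0.0, 'position': array([0.15360221, 0.55354785, 0.23041551]), 'ee_rot': array([-2.38153932e-04,  1.34972404e-01,  9.90848905e-01, -9.16948361e-04]), 'width': 0.08524602227328555, 'contact_force': array([-0.01078922, -0.3045192 ,  0.00245148])} -0.0187
side {'fx': 532.0051200807869, 'fy': 532.0051200807869, 'cx': 279.53044747137363, 'cy': 205.49791228400116, 'rvec': array([ 2.06681329, -0.42171399,  0.27428788]), 'tvec': array([-0.40893631,  0.20926827,  1.33017524])}
top {'fx': 536.0815355521619, 'fy': 536.0815355521619, 'cx': 274.53460469362955, 'cy': 217.55934007885372, 'rvec': array([ 2.14827183, -2.12105072,  0.15771551]), 'tvec': array([0.07324863, 0.5036771 , 1.78233066])}
```

View pics/side0.png

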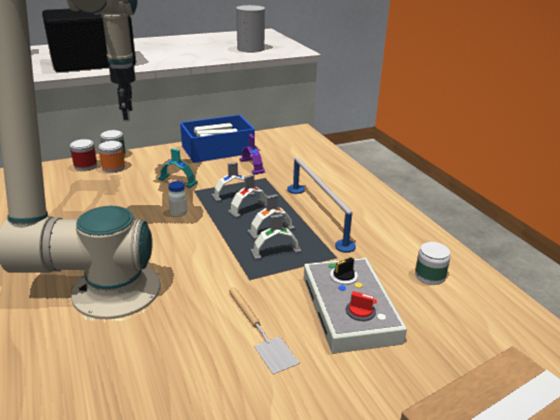

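View pics/top0.png

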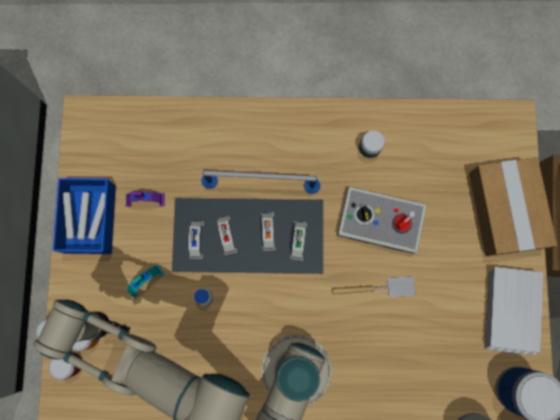

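In the top view the candidate bands are blue (195,240), red (227,235), orange (268,231) and green (299,240). The look-alikes, to be left alone, are purple (145,198) and turquoise (145,280). The red knob is at (402,223), the black selector at (365,214), and the rail runs from (209,178) to (312,183).

```bash
cat > h.py <<'E'
import cv2, numpy as np
from rig import manip, eyes
from scipy.spatial.transform import Rotation as R
C={n:eyes.calibration(n) for n in('side','top')}
def mats(n):
    c=C[n];K=np.array([[c['fx'],0,c['cx']],[0,c['fy'],c['cy']],[0,0,1.]]);Rm=cv2.Rodrigues(c['rvec'])[0];return K,Rm,np.array(c['tvec'])
def cast(n,px,z):
    K,Rm,t=mats(n);o=-Rm.T@t;d=Rm.T@np.linalg.inv(K)@np.array([px[0],px[1],1.]);return o+d*(z-o[2])/d[2]
def proj(n,p):
    K,Rm,t=mats(n);q=K@(Rm@np.array(p)+t);return q[:2]/q[2]
def tri(a,b):
    Ps=[]
    for n in('side','top'):
        K,Rm,t=mats(n);Ps.append(K@np.c_[Rm,t])
    X=cv2.triangulatePoints(Ps[0],Ps[1],np.array(a,float),np.array(b,float))[:,0];return X[:3]/X[3]
def crop(n,u0,v0,u1,v1,s,name,img=None):
    im=eyes.get_image(n) if img is None else img
    cv2.imwrite('pics/'+name,cv2.resize(im[v0:v1,u0:u1],None,fx=s,fy=s,interpolation=cv2.INTER_CUBIC)); return im
def st():
    s=manip.get_state();q=s['ee_rot'];r=R.from_quat([q[1],q[2],q[3],q[0]])
    X=r.as_matrix();print('t',round(s['clock'],2),'pos',s['position'].round(4),'toolx yaw',round(np.degrees(np.arctan2(X[1,0],X[0,0])),2),'tooly',X[:,1].round(3),'F',np.round(s['contact_force'],1),'M',np.round(s['moment'],2),'w',round(s['width'],4));return s,X
E
python3 - <<'E'
from h import *
t=cv2.imread('pics/top0.png');s=cv2.imread('pics/side0.png')
crop('top',330,175,440,260,7,'t_panel.png',t)
crop('top',170,160,330,280,5,'t_bands.png',t)
crop('side',290,240,420,350,6,'s_panel.png',s)
crop('side',190,140,370,270,4,'s_bands.png',s)
st()
E
```

```text
t 0.1 pos [0.1536 0.5536 0.2305] toolx yaw 164.49 tooly [ 0.267  0.964 -0.002] F [ 0.2  0.5 -0.5] M [ 0.   -0.05  0.02] w 0.0854
```

View pics/t_panel.png

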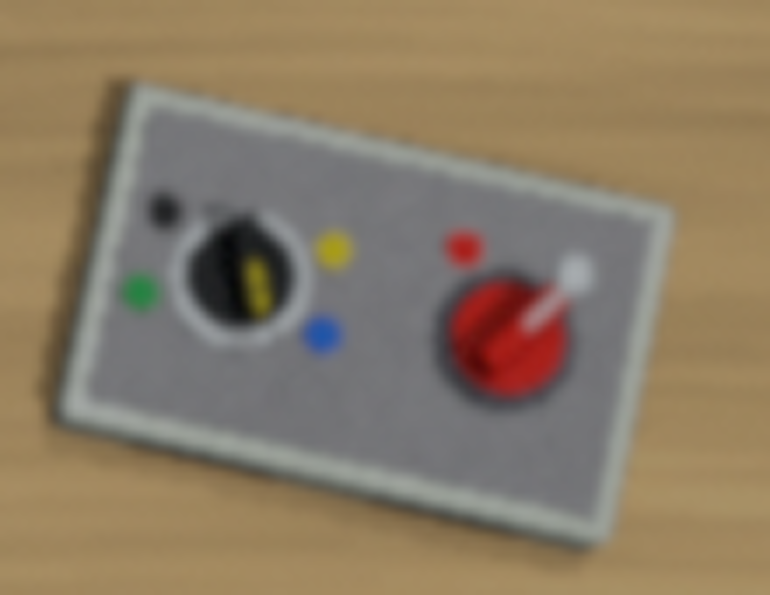

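View pics/t_bands.png

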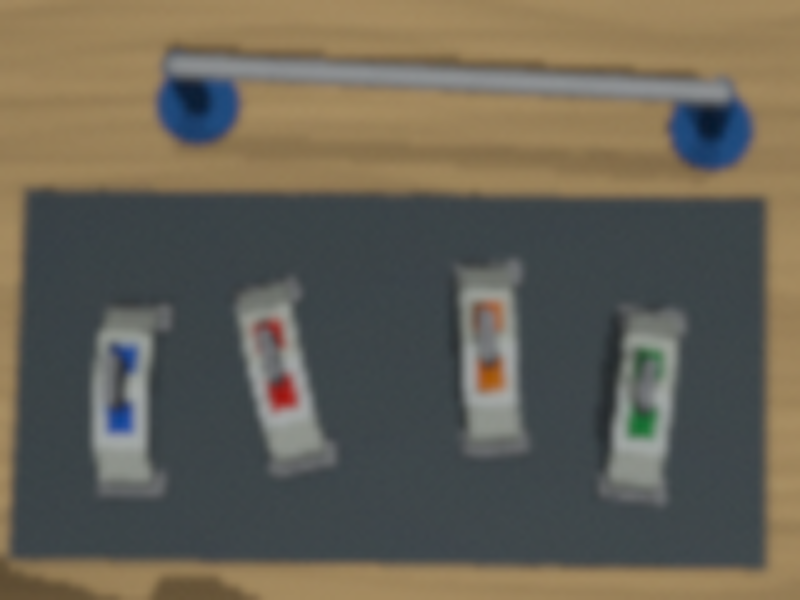

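View pics/s_panel.png

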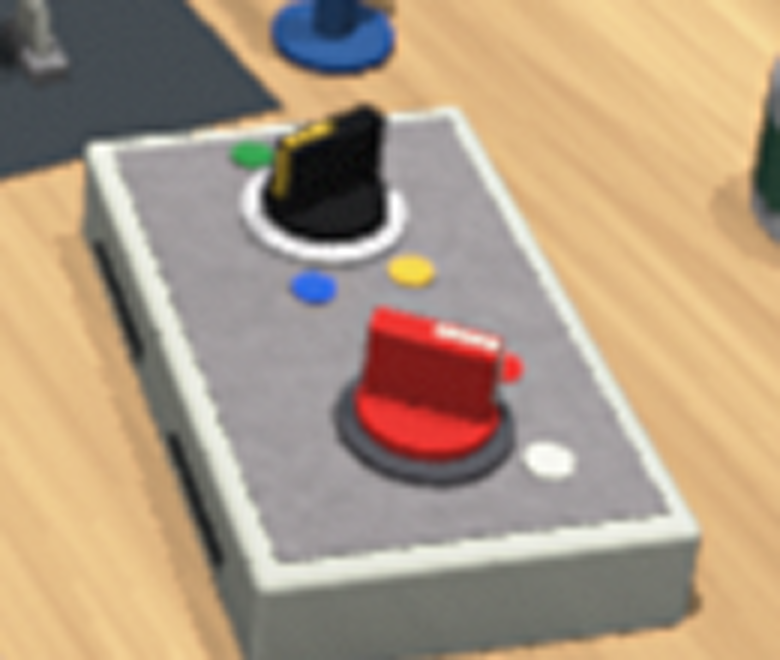

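View pics/s_bands.png

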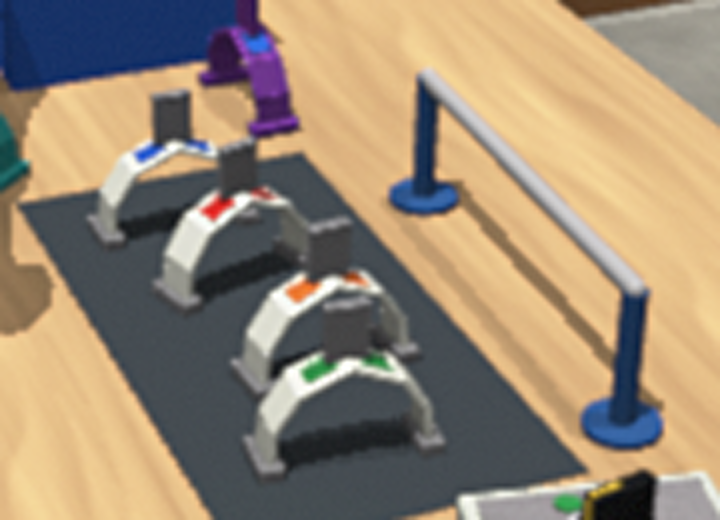

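```bash
cat > meas.py <<'E'
from h import *
def mask_c(im,roi,f,ret=False):
    u0,v0,u1,v1=roi
    hsv=cv2.cvtColor(im,cv2.COLOR_BGR2HSV)[v0:v1,u0:u1]
    m=f(hsv[...,0].astype(int),hsv[...,1].astype(int),hsv[...,2].astype(int))
    ys,xs=np.nonzero(m)
    return np.array([xs.mean()+u0,ys.mean()+v0]),len(xs)
E
python3 - <<'E'
from meas import *
t=cv2.imread('pics/top0.png')
c7=lambda u,v:(330+(u+.5)/7-.5,175+(v+.5)/7-.5)
cor=[cast('top',c7(*p),.05) for p in((135,85),(672,210),(605,540),(68,410))]
for p in cor: print(p.round(4))
print('sides',[round(np.linalg.norm(cor[i]-cor[(i+1)%4]),4) for i in range(4)])
ctr=sum(cor)/4
bx=(cor[0]+cor[1]-cor[2]-cor[3])/2; yaw=np.arctan2(bx[1],bx[0]);by=(cor[0]+cor[3]-cor[1]-cor[2])/2
yaw2=np.arctan2(by[1],by[0])-np.pi/2
print('ctr',ctr,'yaw',np.degrees([yaw,yaw2]))
yw=(yaw+2*yaw2)/3
U=np.array([np.cos(yw),np.sin(yw),0]);V=np.array([-np.sin(yw),np.cos(yw),0])
sk=ctr-.065*V; sel=ctr+.065*V
print('startknob',sk,'sel',sel)
for n,p in dict(green=(140,292),black=(165,210),yellow=(334,250),blue=(322,334),red=(464,248),white=(576,272)).items():
    w=cast('top',c7(*p),.05)
    for nm,a in(('sel',sel),('start',sk)):
        d=w-a; r=np.hypot(*d[:2])
        if r<.07: print(n,nm,w.round(4),'r',r.round(4),'ang',np.degrees(np.arctan2(d@V,d@U)).round(1))
# pointing line of the selector (top z=.098), of knob
for nm,a,p in(('sel',sel,(262,300)),('start',sk,(545,310))):
    w=cast('top',c7(*p),.095);d=w-a;print(nm,'line',w.round(4),np.hypot(*d[:2]),np.degrees(np.arctan2(d@V,d@U)))
# knob centres check: disc at z .064
print('red disc',cast('top',c7(508,338),.064),'black disc',cast('top',c7(240,275),.064))
# rail
c5=lambda u,v:(170+(u+.5)/5-.5,160+(v+.5)/5-.5)
a=cast('top',c5(168,62),.115);b=cast('top',c5(730,92),.115)
print('rail',a,b,np.linalg.norm(a-b),(a+b)/2,np.degrees(np.arctan2(*(a-b)[1::-1])))
print('bases',cast('top',c5(199,104),.004),cast('top',c5(711,130),.004))
c4=lambda u,v:(190+(u+.5)/4-.5,140+(v+.5)/4-.5)
print('rail side',cast('side',c4(428,76),.115),cast('side',c4(642,287),.115))
# bands: pads (near image) z~.004; 4 outer pad corners -> mean
B=dict(b2=((141,317),(131,488)),b4=((268,293),(303,460)),b1=((490,270),(496,444)),b3=((653,318),(634,490)))
T=dict(b2=((118,375),(170,97)),b4=((272,352),(237,148)),b1=((487,333),(329,224)),b3=((648,380),(347,305)))
for n,(p,q) in B.items():
    P=cast('top',c5(*p),.006);Q=cast('top',c5(*q),.006);d=P-Q
    print(n,'pads',((P+Q)/2).round(4),'len',np.linalg.norm(d).round(4),'yaw',np.degrees(np.arctan2(d[1],d[0])).round(1))
    print('   tab top side-view',cast('side',c4(*T[n][1]),.122).round(4))
E
```

```text
[ 0.6106 -0.1723  0.05  ]
[ 0.5518 -0.4311  0.05  ]
[ 0.3913 -0.3943  0.05  ]
[ 0.4507 -0.1388  0.05  ]
sides [np.float64(0.2654), np.float64(0.1646), np.float64(0.2623), np.float64(0.1634)]
ctr [ 0.50111382 -0.28413881  0.05      ] yaw [-12.36601539 -12.93863951]
startknob [ 0.48677096 -0.34753662  0.05      ] sel [ 0.51545668 -0.220741    0.05      ]
green sel [ 0.5085 -0.1738  0.05  ] r 0.0474 ang 111.1
black sel [ 0.5489 -0.1863  0.05  ] r 0.048 ang 58.6
yellow sel [ 0.5302 -0.2676  0.05  ] r 0.0492 ang -59.8
blue sel [ 0.4891 -0.2612  0.05  ] r 0.0483 ang -110.3
red start [ 0.5319 -0.3303  0.05  ] r 0.0483 ang 33.6
white start [ 0.5208 -0.384   0.05  ] r 0.0499 ang -34.2
sel line [ 0.4981 -0.2252  0.095 ] 0.017945989850331516 -152.7888019948631
start line [ 0.4949 -0.3578  0.095 ] 0.01313456648511075 -38.91360022978716
red disc [ 0.48611158 -0.34728564  0.064     ] black disc [ 0.51507868 -0.21992421  0.064     ]
rail [0.64050826 0.31676618 0.115     ] [ 0.62438623 -0.0546829   0.115     ] 0.37179879075624117 [0.63244725 0.13104164 0.115     ] 87.51474681600472
bases [0.63776136 0.31049307 0.004     ] [ 0.62321859 -0.04878148  0.004     ]
rail side [0.64249538 0.30992096 0.115     ] [ 0.63410643 -0.05014457  0.115     ]
b2 pads [0.4266 0.3468 0.006 ] len 0.1186 yaw -1.3
   tab top side-view [0.4276 0.3348 0.122 ]
b4 pads [0.4459 0.2443 0.006 ] len 0.1189 yaw 13.3
   tab top side-view [0.4453 0.2329 0.122 ]
b1 pads [0.4612 0.1013 0.006 ] len 0.1212 yaw 2.8
   tab top side-view [0.4638 0.0987 0.122 ]
b3 pads [ 0.4299 -0.0028  0.006 ] len 0.1198 yaw -5.9
   tab top side-view [ 0.4315 -0.0077  0.122 ]
```

```bash
cat > go.py <<'E'
import sys
from h import *
# go.py x y z toolyaw(deg of tool y, mod 180) : prints slide with present axes and after-spin axes
x,y,z,a=map(float,sys.argv[1:5])
s,X=st()
cy=np.degrees(np.arctan2(X[1,1],X[0,1])); d=(cy-a+90)%180-90
if len(sys.argv)>5: d+=float(sys.argv[5])
D=np.array([x,y,z])-s['position']
X2=X@R.from_euler('z',np.radians(d)).as_matrix()
print('spin(+cw)',d.round(2),'q6',np.degrees(s['qpos'][5]).round(1),'slide now axes (mm)',(X.T@D*1e3).round(1),'after spin',(X2.T@D*1e3).round(1))
E
python3 go.py 0.4865 -0.3475 0.23 42.9
```

```text
t 0.1 pos [0.1536 0.5536 0.2305] toolx yaw 164.49 tooly [ 0.267  0.964 -0.002] F [ 0.2  0.5 -0.5] M [ 0.   -0.05  0.02] w 0.0854
spin(+cw) 31.59 q6 -6.9 slide now axes (mm) [-561.8 -779.2    1.7] after spin [-886.7 -369.5    1.7]
```

>>> servo_tool(increments=[{"spin": 7.9},{"spin": 7.9},{"spin": 7.9},{"spin": 7.9},{"spin": 0}])

```text
$.increments[0]: bad value
```

```bash
python3 go.py 0.4865 -0.3475 0.23 42.9
```

```text
t 0.1 pos [0.1536 0.5536 0.2305] toolx yaw 164.49 tooly [ 0.267  0.964 -0.002] F [ 0.2  0.5 -0.5] M [ 0.   -0.05  0.02] w 0.0854
spin(+cw) 31.59 q6 -6.9 slide now axes (mm) [-561.8 -779.2    1.7] after spin [-886.7 -369.5    1.7]
```

Both fields are needed in each row.

>>> servo_tool(increments=[{"slide": [0,0,0],"spin": 7.9},{"slide": [0,0,0],"spin": 7.9},{"slide": [0,0,0],"spin": 7.9},{"slide": [0,0,0],"spin": 7.9}])

```text
clock: 0.5
position: [0.1537, 0.5537, 0.2308]
ee_rot: [0.0, 0.402, 0.916, -0.001]
contact_force: [-0.4, 0.6, 0.5]
width: 0.0854
```

>>> servo_tool(increments=[{"slide": [-0.042,-0.0175,0],"spin": 0},{"slide": [-0.042,-0.0175,0],"spin": 0},{"slide": [-0.042,-0.0175,0],"spin": 0},{"slide": [-0.042,-0.0175,0],"spin": 0},{"slide": [-0.042,-0.0175,0],"spin": 0},{"slide": [-0.042,-0.0175,0],"spin": 0},{"slide": [-0.042,-0.0175,0],"spin": 0}])

```text
clock: 1.2
position: [0.2641, 0.2535, 0.2311]
ee_rot: [0.0, 0.399, 0.917, -0.0]
contact_force: [1.4, -0.5, 0.3]
width: 0.0854
```

```bash
python3 go.py 0.4865 -0.3475 0.23 42.9
```

```text
t 1.2 pos [0.2641 0.2535 0.2311] toolx yaw 132.94 tooly [0.732 0.681 0.   ] F [ 1.4 -0.5  0.3] M [ 0.05 -0.08 -0.01] w 0.0854
spin(+cw) 0.04 q6 -10.0 slide now axes (mm) [-591.5 -246.6    1.2] after spin [-591.7 -246.2    1.2]
```

>>> servo_tool(increments=[{"slide": [-0.042,-0.0175,0],"spin": 0},{"slide": [-0.042,-0.0175,0],"spin": 0},{"slide": [-0.042,-0.0175,0],"spin": 0},{"slide": [-0.042,-0.0175,0],"spin": 0},{"slide": [-0.042,-0.0175,0],"spin": 0},{"slide": [-0.042,-0.0175,0],"spin": 0},{"slide": [-0.042,-0.0175,0],"spin": 0},{"slide": [-0.042,-0.0175,0],"spin": 0}])

```text
clock: 2.0
position: [0.3902, -0.088, 0.2311]
ee_rot: [-0.0, 0.4, 0.916, 0.0]
contact_force: [0.6, 0.5, 0.7]
width: 0.0857
```

>>> servo_tool(increments=[{"slide": [-0.0425,-0.0178,0],"spin": 0},{"slide": [-0.0425,-0.0178,0],"spin": 0},{"slide": [-0.0425,-0.0178,0],"spin": 0},{"slide": [-0.0425,-0.0178,0.01],"spin": 0},{"slide": [-0.0425,-0.0178,0.02],"spin": 0},{"slide": [-0.0425,-0.0178,0.02],"spin": 0},{"slide": [0,0,0],"spin": 0},{"slide": [0,0,0],"spin": 0}])

```text
clock: 2.8
position: [0.4847, -0.3454, 0.1797]
ee_rot: [-0.002, 0.4, 0.916, 0.001]
contact_force: [-0.1, 1.0, -0.4]
width: 0.0856
```

```bash
python3 go.py 0.4865 -0.3475 0.0705 42.9
```

```text
t 2.8 pos [ 0.4847 -0.3454  0.1797] toolx yaw 132.8 tooly [0.734 0.679 0.   ] F [-0.1  1.  -0.4] M [ 0.03 -0.04  0.01] w 0.0856
spin(+cw) -0.1 q6 -85.0 slide now axes (mm) [-3.200e+00 -1.000e-01  1.092e+02] after spin [-3.200e+00 -1.000e-01  1.092e+02]
```

>>> servo_tool(increments=[{"slide": [-0.003,0,0.03],"spin": 0},{"slide": [0,0,0.03],"spin": 0},{"slide": [0,0,0.028],"spin": 0},{"slide": [0,0,0.02],"spin": 0},{"slide": [0,0,0],"spin": 0}])

```text
clock: 3.3
position: [0.4855, -0.3443, 0.0718]
ee_rot: [-0.003, 0.399, 0.917, 0.001]
contact_force: [-0.3, 0.6, 0.5]
width: 0.0854
```

>>> servo_tool(increments=[{"slide": [0,0,0],"spin": 0},{"slide": [0,0,0],"spin": 0},{"slide": [0,0,0],"spin": 0},{"slide": [0,0,0],"spin": 0},{"slide": [0,0,0],"spin": 0},{"slide": [0,0,0],"spin": 0}], hand=0, newtons=50)

```text
clock: 3.9
position: [0.4878, -0.3476, 0.0743]
ee_rot: [0.001, 0.4, 0.917, 0.0]
contact_force: [-0.2, 2.5, 5.7]
width: 0.0127
```

```bash
python3 -c "
from h import *
st()"
```

```text
t 3.9 pos [ 0.4878 -0.3476  0.0743] toolx yaw 132.87 tooly [0.733 0.68  0.001] F [-0.2  2.5  5.7] M [0.16 0.05 0.  ] w 0.0127
```

>>> servo_tool(increments=[{"slide": [0,0,-0.004],"spin": 0},{"slide": [0,0,0],"spin": -7.8},{"slide": [0,0,0],"spin": -7.8},{"slide": [0,0,0],"spin": -7.8},{"slide": [0,0,0],"spin": -7.8},{"slide": [0,0,0],"spin": -7.8},{"slide": [0,0,0],"spin": -7.8},{"slide": [0,0,0],"spin": -7.8}])

```text
clock: 4.7
position: [0.4868, -0.3502, 0.0745]
ee_rot: [-0.001, -0.069, 0.998, -0.002]
contact_force: [1.6, -10.4, -18.0]
width: 0.0132
```

>>> servo_tool(increments=[{"slide": [0,0,0],"spin": -7.8},{"slide": [0,0,0],"spin": 0},{"slide": [0,0,0],"spin": 0}])

```text
clock: 5.0
position: [0.4869, -0.3507, 0.0746]
ee_rot: [-0.001, -0.133, 0.991, -0.002]
contact_force: [1.4, -10.4, -17.9]
width: 0.013
```

```bash
python3 -c "
from h import *
st()"
```

```text
t 5.0 pos [ 0.4869 -0.3507  0.0746] toolx yaw -164.66 tooly [-0.265  0.964 -0.004] F [  1.4 -10.4 -17.9] M [-1.58 -0.37  0.05] w 0.013
```

>>> servo_tool(increments=[{"slide": [0,0,0],"spin": 0},{"slide": [0,0,0],"spin": 0},{"slide": [0,0,0],"spin": 0},{"slide": [0,0,0],"spin": 0},{"slide": [0,0,-0.03],"spin": 0},{"slide": [0,0,-0.045],"spin": 0},{"slide": [0,0,-0.045],"spin": 0},{"slide": [0,0,-0.045],"spin": 0}], hand=1)

```text
clock: 5.8
position: [0.4872, -0.347, 0.2446]
ee_rot: [0.0, -0.133, 0.991, -0.0]
contact_force: [0.8, -0.4, -0.1]
width: 0.0854
```

```bash
python3 - <<'E'
from h import *
crop('side',290,240,420,350,6,'s_p1.png')
im=crop('top',180,160,440,270,3,'t1.png')
cv2.imwrite('pics/top1.png',im)
st()
E
```

```text
t 5.9 pos [ 0.4903 -0.3498  0.2505] toolx yaw -164.69 tooly [-0.264  0.964 -0.013] F [ 0.3  1.  -0.7] M [-0.02 -0.01  0.02] w 0.0855
```

View pics/s_p1.png

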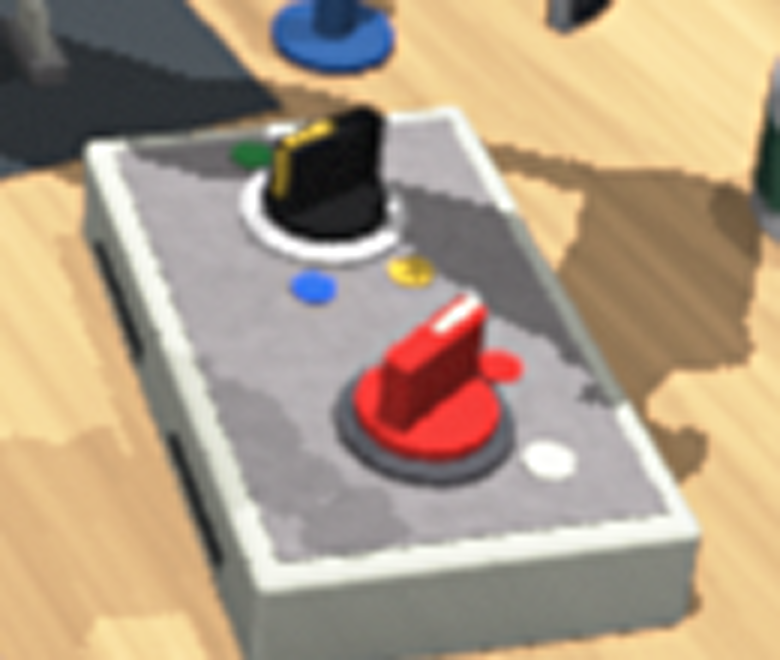

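View pics/t1.png

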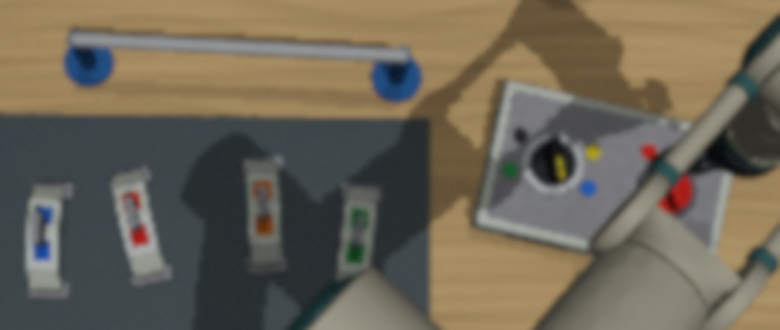

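The start knob now points at the red dot (side crop white line at (460,310)), and the bands have not moved. Next I refine the rail line and the band poses.

```bash
python3 - <<'E'
from meas import *
for n,f,roi in(('top','pics/top0.png',(212,160,308,186)),('side','pics/side0.png',(300,160,345,210))):
    im=cv2.imread(f); u0,v0,u1,v1=roi
    hsv=cv2.cvtColor(im,cv2.COLOR_BGR2HSV)[v0:v1,u0:u1].astype(int)
    m=((hsv[...,1]<60)&(hsv[...,2]>90)).astype(np.uint8)
    k,l,st_,_=cv2.connectedComponentsWithStats(m); i=1+st_[1:,4].argmax(); ys,xs=np.nonzero(l==i)
    print(n,len(xs),st_[i])
    p=np.c_[xs+u0,ys+v0].astype(np.float32); vx,vy,x0,y0=cv2.fitLine(p,cv2.DIST_L2,0,.01,.01).ravel()
    P=[cast(n,(x0+vx*s,y0+vy*s),.115) for s in(-25,0,25)]
    d=P[2]-P[0]; m_=d[0]/d[1]
    print('x at y=.13:',P[1][0]+m_*(.13-P[1][1]),'slope dx/dy',m_)
im=cv2.imread('pics/top0.png');hsv=cv2.cvtColor(im,cv2.COLOR_BGR2HSV).astype(int)
for nm,(u0,v0,u1,v1),lo,hi in(('b2',(185,215,206,264),105,125),('b4',(215,212,240,260),-1,6),('b1',(260,210,278,255),7,25),('b3',(289,216,310,264),50,75)):
    h=hsv[v0:v1,u0:u1]; m=((h[...,2]>120)&(h[...,1]<50))|((h[...,0]>=lo)&(h[...,0]<=hi)&(h[...,1]>120)&(h[...,2]>60))
    m=m.astype(np.uint8); c=max(cv2.findContours(m,0,1)[0],key=cv2.contourArea); r=cv2.minAreaRect(c); M=cv2.moments(c)
    print(nm,r, 'centre z.07',cast('top',(M['m10']/M['m00']+u0,M['m01']/M['m00']+v0),.06).round(4))
E
python3 go.py 0.431 -0.005 0.2 84
```

```text
top 515 [  0  10  96  16 515]
x at y=.13: 0.6318304275591197 slope dx/dy 0.040700225330225714
side 305 [  0   0  45  50 305]
x at y=.13: 0.6353642422678114 slope dx/dy 0.041323044566100815
b2 ((9.0, 25.0), (30.0, 10.0), 90.0) centre z.07 [0.4202 0.3482 0.06  ]
b4 ((10.285245895385742, 23.462295532226562), (31.03483009338379, 10.535808563232422), 76.75948333740234) centre z.07 [0.4373 0.2431 0.06  ]
b1 ((7.622194766998291, 21.443889617919922), (31.111135482788086, 10.087398529052734), 87.1375961303711) centre z.07 [0.4514 0.102  0.06  ]
b3 ((9.425743103027344, 24.74257469177246), (10.348386764526367, 31.24416732788086), 5.7105937004089355) centre z.07 [ 0.4132 -0.0014  0.06  ]
t 5.9 pos [ 0.4903 -0.3498  0.2505] toolx yaw -164.69 tooly [-0.264  0.964 -0.013] F [ 0.3  1.  -0.7] M [-0.02 -0.01  0.02] w 0.0855
spin(+cw) 21.31 q6 -147.4 slide now axes (mm) [-33.4 348.8  46.4] after spin [ 95.6 337.1  46.4]
```

>>> servo_tool(increments=[{"slide": [0,0,0],"spin": 7.1},{"slide": [0,0,0],"spin": 7.1},{"slide": [0,0,0],"spin": 7.1},{"slide": [0,0,0],"spin": 0}])

```text
clock: 6.3
position: [0.4872, -0.3471, 0.2422]
ee_rot: [-0.0, 0.052, 0.999, 0.0]
contact_force: [-0.0, -0.1, -0.8]
width: 0.0854
```

>>> servo_tool(increments=[{"slide": [0.012,0.042,0],"spin": 0},{"slide": [0.012,0.042,0],"spin": 0},{"slide": [0.012,0.042,0],"spin": 0},{"slide": [0.012,0.042,0],"spin": 0},{"slide": [0.012,0.042,0],"spin": 0},{"slide": [0.012,0.042,0.01],"spin": 0},{"slide": [0.012,0.042,0.02],"spin": 0},{"slide": [0.012,0.042,0.02],"spin": 0}])

```text
clock: 7.1
position: [0.4267, -0.0017, 0.1923]
ee_rot: [0.001, 0.051, 0.999, 0.0]
contact_force: [0.7, 1.3, -0.3]
width: 0.0854
```

>>> servo_tool(increments=[{"slide": [0,0,0],"spin": 0},{"slide": [0,0,0],"spin": 0}])

```text
clock: 7.3
position: [0.4266, -0.0025, 0.1922]
ee_rot: [-0.0, 0.05, 0.999, -0.0]
contact_force: [0.2, -0.8, 0.3]
width: 0.0855
```

```bash
python3 - <<'E'
from h import *
crop('side',190,140,370,270,4,'s2.png')
E
python3 go.py 0.431 -0.004 0.088 84
```

```text
t 7.35 pos [ 0.4275 -0.0035  0.1928] toolx yaw 174.14 tooly [ 0.102  0.995 -0.001] F [ 0.5 -0.6 -0.6] M [ 0.01  0.03 -0.03] w 0.0855
spin(+cw) 0.14 q6 -93.9 slide now axes (mm) [-3.400e+00 -1.000e-01  1.048e+02] after spin [-3.400e+00 -1.000e-01  1.048e+02]
```

View pics/s2.png

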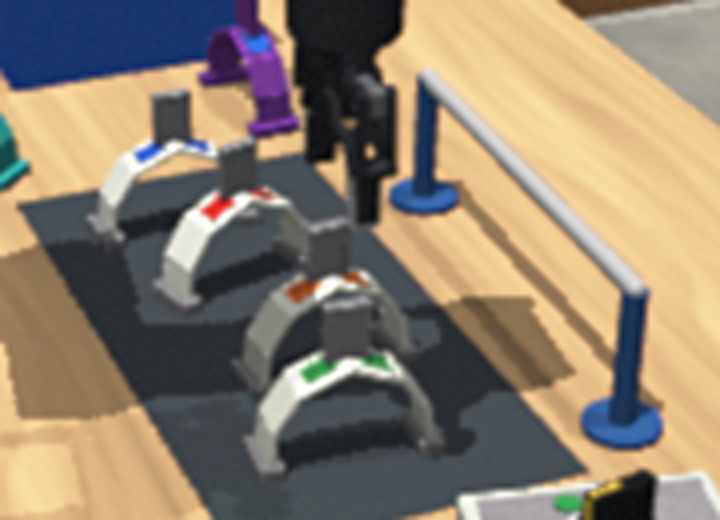

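>>> servo_tool(increments=[{"slide": [-0.004,0,0.025],"spin": 0},{"slide": [0,0,0.03],"spin": 0},{"slide": [0,0,0.03],"spin": 0},{"slide": [0,0,0.019],"spin": 0},{"slide": [0,0,0],"spin": 0}])

```text
clock: 7.85
position: [0.4301, -0.005, 0.0868]
ee_rot: [-0.002, 0.053, 0.999, 0.0]
contact_force: [-0.1, -0.1, 0.9]
width: 0.0856
```

>>> servo_tool(increments=[{"slide": [0,0,0],"spin": 0},{"slide": [0,0,0],"spin": 0},{"slide": [0,0,0],"spin": 0},{"slide": [0,0,0],"spin": 0},{"slide": [0,0,0],"spin": 0},{"slide": [0,0,0],"spin": 0}], hand=0, newtons=40)

```text
clock: 8.45
position: [0.4316, -0.0037, 0.089]
ee_rot: [0.001, 0.052, 0.999, 0.0]
contact_force: [-0.6, 0.4, 4.1]
width: 0.0096
```

```bash
python3 - <<'E'
from h import *
st()
crop('side',190,140,370,270,4,'s3.png')
E
```

```text
t 8.45 pos [ 0.4316 -0.0037  0.089 ] toolx yaw 173.99 tooly [0.105 0.995 0.   ] F [-0.6  0.4  4.1] M [ 0.03  0.05 -0.01] w 0.0096
```

View pics/s3.png

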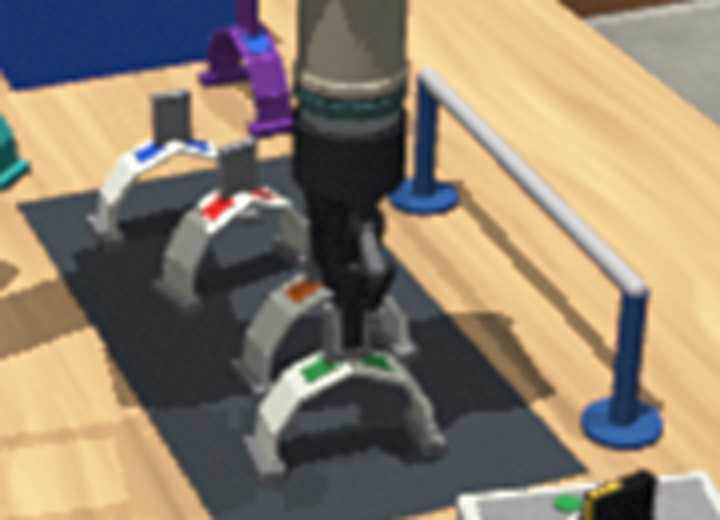

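>>> servo_tool(increments=[{"slide": [0,0,-0.03],"spin": 0},{"slide": [0,0,-0.04],"spin": 0},{"slide": [0,0,-0.04],"spin": 0},{"slide": [0,0,-0.035],"spin": -3.6},{"slide": [0,0,0],"spin": 0},{"slide": [0,0,0],"spin": 0}])

```text
clock: 9.1
position: [0.4311, -0.0037, 0.2337]
ee_rot: [0.0, 0.021, 1.0, -0.0]
contact_force: [-0.1, -0.3, -0.4]
width: 0.0095
```

```bash
python3 go.py 0.6286 0.011 0.225 87.65
```

```text
t 9.1 pos [ 0.4311 -0.0037  0.2337] toolx yaw 177.57 tooly [ 0.042  0.999 -0.   ] F [-0.1 -0.3 -0.4] M [ 0.04 -0.    0.04] w 0.0095
spin(+cw) -0.08 q6 -97.3 slide now axes (mm) [-196.7   23.     8.9] after spin [-196.8   22.8    8.9]
```

>>> servo_tool(increments=[{"slide": [-0.02,0.002,0],"spin": 0},{"slide": [-0.038,0.0045,0],"spin": 0},{"slide": [-0.038,0.0045,0],"spin": 0},{"slide": [-0.038,0.0045,0],"spin": 0},{"slide": [-0.038,0.0045,0],"spin": 0},{"slide": [-0.0245,0.003,0],"spin": 0},{"slide": [0,0,0],"spin": 0},{"slide": [0,0,0],"spin": 0}])

```text
clock: 9.9
position: [0.6271, 0.0111, 0.2305]
ee_rot: [-0.003, 0.021, 1.0, 0.0]
contact_force: [0.1, -0.5, -0.1]
width: 0.0095
```

```bash
python3 go.py 0.6286 0.011 0.140 87.65; python3 - <<'E'
from h import *
crop('side',270,110,420,270,4,'s4.png')
E
```

```text
t 9.9 pos [0.6271 0.0111 0.2305] toolx yaw 177.59 tooly [0.042 0.999 0.   ] F [ 0.1 -0.5 -0.1] M [-0.02 -0.01  0.02] w 0.0095
spin(+cw) -0.06 q6 -92.9 slide now axes (mm) [-2.  -0.1 90.5] after spin [-2.  -0.1 90.5]
```

View pics/s4.png

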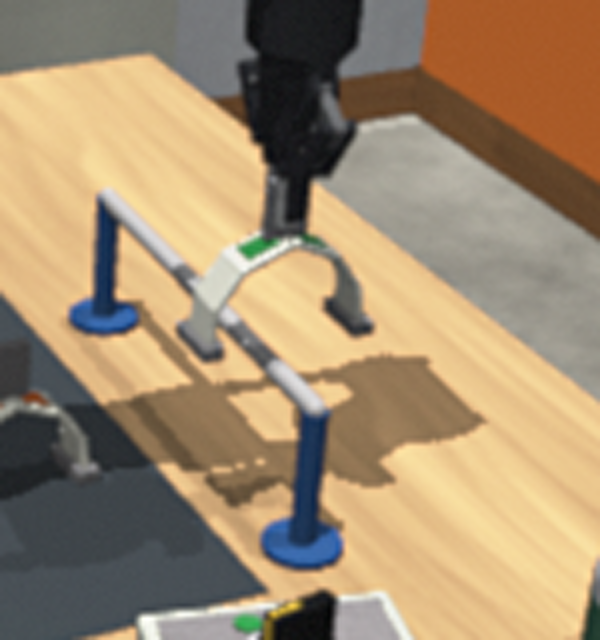

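>>> servo_tool(increments=[{"slide": [-0.001,0,0.02],"spin": 0},{"slide": [0,0,0.025],"spin": 0},{"slide": [0,0,0.025],"spin": 0},{"slide": [0,0,0.016],"spin": 0},{"slide": [0,0,0.003],"spin": 0},{"slide": [0,0,0.002],"spin": 0},{"slide": [0,0,0],"spin": 0},{"slide": [0,0,0],"spin": 0}])

```text
clock: 10.75
position: [0.6299, 0.0109, 0.1437]
ee_rot: [0.001, 0.021, 1.0, -0.0]
contact_force: [-0.1, -0.1, 0.5]
width: 0.0093
```

```bash
python3 go.py 0.6286 0.011 0.1377 87.65; python3 - <<'E'
from h import *
crop('side',270,110,420,270,4,'s5.png')
E
```

```text
t 10.75 pos [0.6299 0.0109 0.1437] toolx yaw 177.58 tooly [ 0.042  0.999 -0.   ] F [-0.1 -0.1  0.5] M [ 0.03 -0.05  0.01] w 0.0093
spin(+cw) -0.07 q6 -92.9 slide now axes (mm) [1.3 0.1 6. ] after spin [1.3 0.1 6. ]
```

View pics/s5.png

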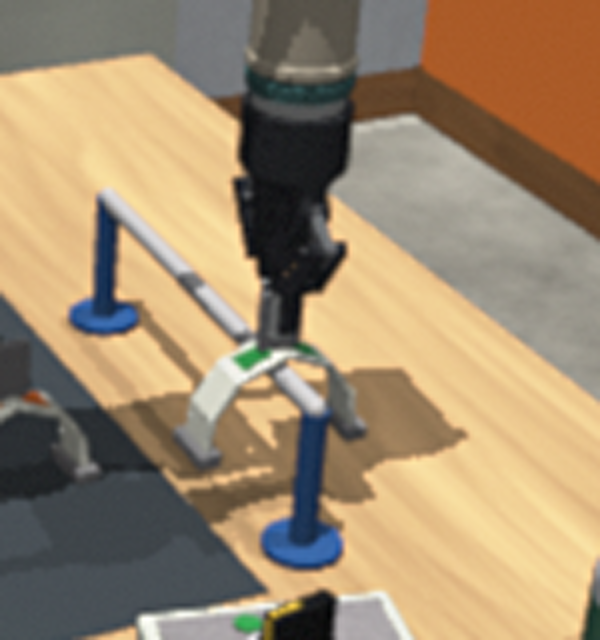

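>>> servo_tool(increments=[{"slide": [0.0005,0,0.003],"spin": 0},{"slide": [0,0,0.002],"spin": 0},{"slide": [0,0,0],"spin": 0}])

```text
clock: 11.1
position: [0.6289, 0.011, 0.1376]
ee_rot: [0.0, 0.021, 1.0, 0.0]
contact_force: [-0.8, 0.4, 0.1]
width: 0.0095
```

```bash
python3 go.py 0.6286 0.011 0.1377 87.65
```

```text
t 11.1 pos [0.6289 0.011  0.1376] toolx yaw 177.58 tooly [0.042 0.999 0.   ] F [-0.8  0.4  0.1] M [0.02 0.01 0.03] w 0.0095
spin(+cw) -0.07 q6 -92.9 slide now axes (mm) [ 0.3  0.  -0.1] after spin [ 0.3  0.  -0.1]
```

>>> servo_tool(increments=[{"slide": [0,0,0.001],"spin": 0},{"slide": [0,0,0.001],"spin": 0},{"slide": [0,0,0],"spin": 0}])

```text
clock: 11.4
position: [0.629, 0.011, 0.1376]
ee_rot: [0.001, 0.021, 1.0, -0.0]
contact_force: [-2.6, 0.2, 9.3]
width: 0.0094
```

>>> servo_tool(increments=[{"slide": [0,0,0],"spin": 0},{"slide": [0,0,0],"spin": 0},{"slide": [0,0,0],"spin": 0},{"slide": [0,0,0],"spin": 0},{"slide": [0,0,-0.02],"spin": 0},{"slide": [0,0,-0.04],"spin": 0},{"slide": [0,0,-0.03],"spin": 0},{"slide": [0,0,0],"spin": 0}], hand=0.5)

```text
clock: 12.2
position: [0.6317, 0.0107, 0.2305]
ee_rot: [0.005, 0.021, 1.0, -0.0]
contact_force: [0.0, 0.5, 0.3]
width: 0.0424
```

```bash
python3 go.py 0.4625 0.1 0.22 92.8; python3 - <<'E'
from h import *
im=crop('side',190,110,370,270,4,'s6.png')
cv2.imwrite('pics/side6.png',im)
E
```

```text
t 12.2 pos [0.6317 0.0107 0.2305] toolx yaw 177.59 tooly [ 0.042  0.999 -0.   ] F [0.  0.5 0.3] M [-0.03 -0.01  0.01] w 0.0424
spin(+cw) -5.21 q6 -92.9 slide now axes (mm) [172.9  82.1   8.8] after spin [164.8  97.4   8.8]
```

View pics/s6.png

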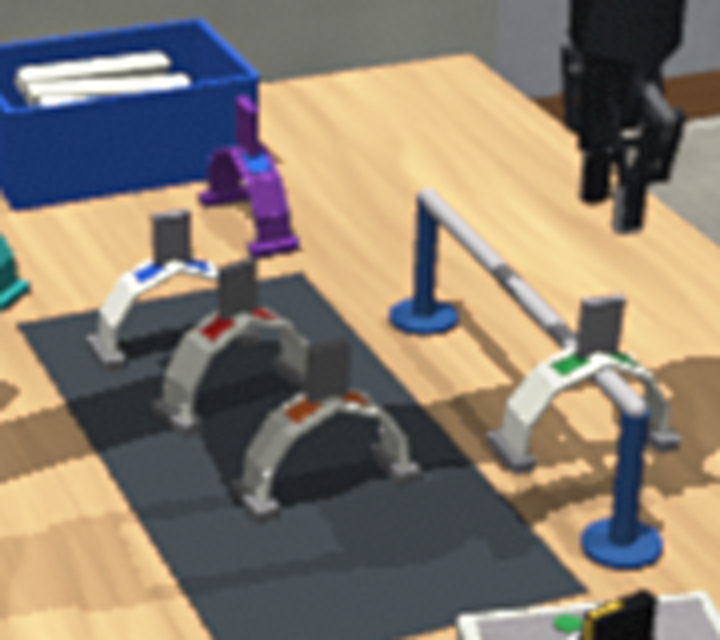

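>>> servo_tool(increments=[{"slide": [0,0,0],"spin": -5.2},{"slide": [0.033,0.0195,0],"spin": 0},{"slide": [0.033,0.0195,0],"spin": 0},{"slide": [0.033,0.0195,0],"spin": 0},{"slide": [0.033,0.0195,0],"spin": 0},{"slide": [0.031,0.0195,0.01],"spin": 0},{"slide": [0,0,0.02],"spin": 0},{"slide": [0,0,0],"spin": 0}], hand=1)

```text
clock: 13.05
position: [0.4578, 0.1007, 0.1925]
ee_rot: [-0.004, -0.025, 1.0, -0.0]
contact_force: [-0.7, -0.6, 0.2]
width: 0.0852
```

```bash
python3 go.py 0.4625 0.1 0.088 92.8; python3 - <<'E'
from h import *
im=crop('side',190,110,370,270,4,'s7.png')
im=crop('top',170,160,330,280,5,'t7.png')
E
```

```text
t 13.05 pos [0.4578 0.1007 0.1925] toolx yaw -177.15 tooly [-0.05   0.999 -0.   ] F [-0.7 -0.6  0.2] M [-0.   -0.04  0.04] w 0.0852
spin(+cw) 0.05 q6 -89.0 slide now axes (mm) [ -5.4  -0.9 104.4] after spin [ -5.4  -0.9 104.4]
```

View pics/s7.png

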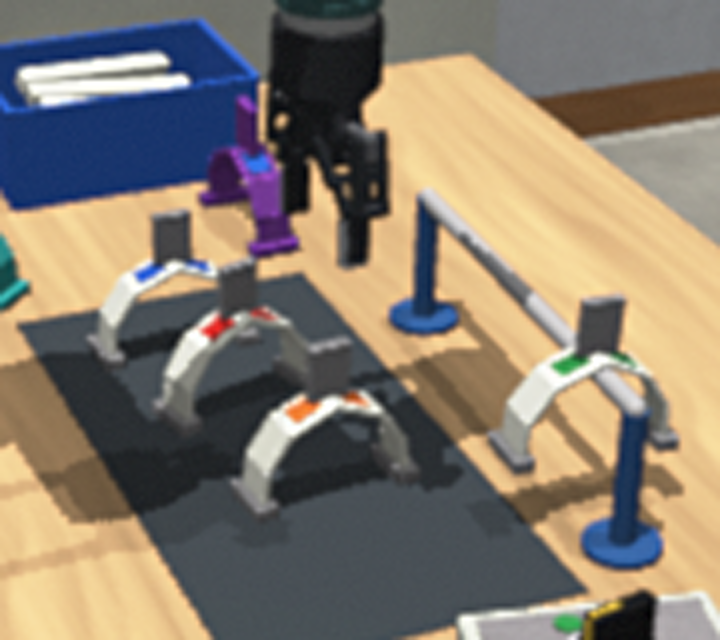

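View pics/t7.png

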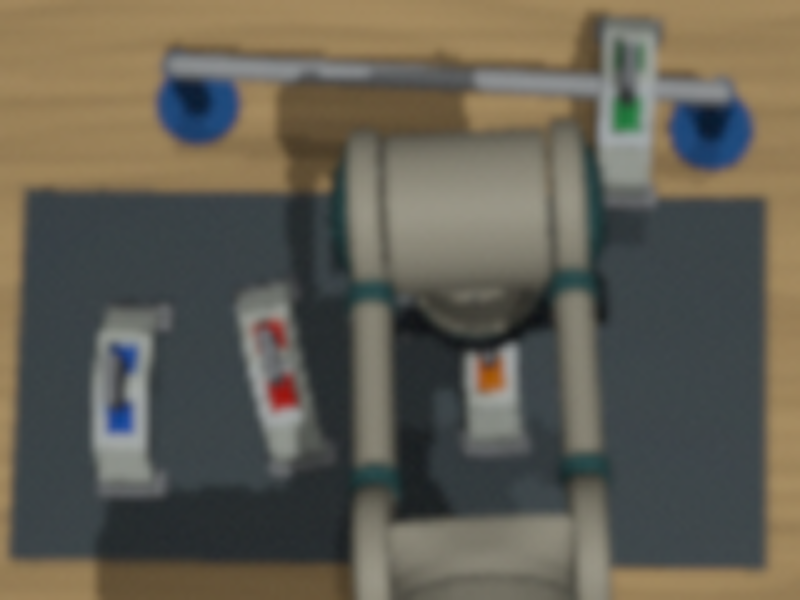

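>>> servo_tool(increments=[{"slide": [-0.0045,-0.001,0.025],"spin": 0},{"slide": [0,0,0.03],"spin": 0},{"slide": [0,0,0.03],"spin": 0},{"slide": [0,0,0.0185],"spin": 0},{"slide": [0,0,0],"spin": 0},{"slide": [0,0,0],"spin": 0}])

```text
clock: 13.75
position: [0.4672, 0.0994, 0.0924]
ee_rot: [0.0, -0.024, 1.0, 0.0]
contact_force: [-0.1, 0.4, 0.6]
width: 0.0855
```

>>> servo_tool(increments=[{"slide": [0,0,0],"spin": 0},{"slide": [0,0,0],"spin": 0},{"slide": [0,0,0],"spin": 0},{"slide": [0,0,0],"spin": 0},{"slide": [0,0,0],"spin": 0},{"slide": [0,0,0],"spin": 0}], hand=0)

```text
clock: 14.35
position: [0.466, 0.0997, 0.0922]
ee_rot: [0.0, -0.024, 1.0, 0.0]
contact_force: [-0.8, 0.3, 1.7]
width: 0.0092
```

```bash
python3 - <<'E'
from h import *
st()
crop('side',190,140,370,270,4,'s8.png')
E
```

```text
t 14.35 pos [0.466  0.0997 0.0922] toolx yaw -177.21 tooly [-0.049  0.999  0.   ] F [-0.8  0.3  1.7] M [-0.05  0.   -0.01] w 0.0092
```

View pics/s8.png

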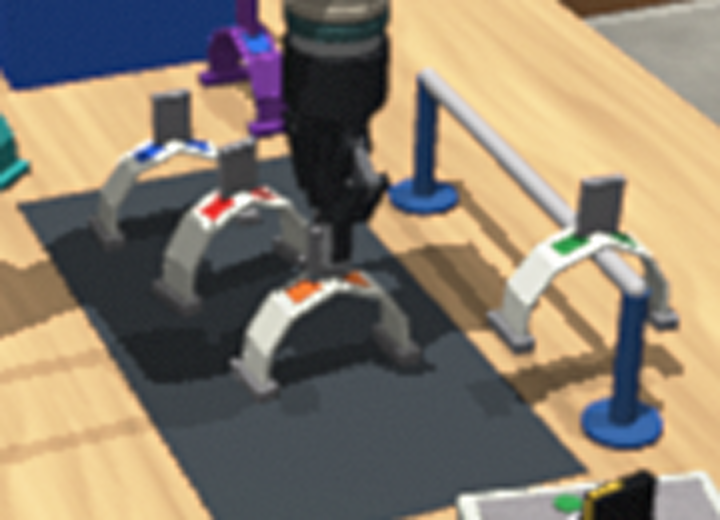

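>>> servo_tool(increments=[{"slide": [0,0,-0.03],"spin": 0},{"slide": [0,0,-0.04],"spin": 0},{"slide": [0,0,-0.04],"spin": 0},{"slide": [0,0,-0.03],"spin": 5.1},{"slide": [0,0,0],"spin": 0},{"slide": [0,0,0],"spin": 0}])

```text
clock: 15.0
position: [0.4658, 0.0997, 0.2321]
ee_rot: [0.0, 0.02, 1.0, 0.0]
contact_force: [-0.8, 0.0, -1.7]
width: 0.0096
```

```bash
python3 go.py 0.634 0.091 0.23 87.65
```

```text
t 15.0 pos [0.4658 0.0997 0.2321] toolx yaw 177.73 tooly [0.04  0.999 0.   ] F [-0.8  0.  -1.7] M [-0.01  0.02 -0.  ] w 0.0096
spin(+cw) 0.08 q6 -84.0 slide now axes (mm) [-168.4   -2.     2.2] after spin [-168.4   -1.8    2.2]
```

>>> servo_tool(increments=[{"slide": [-0.02,-0.002,0],"spin": 0},{"slide": [-0.036,0,0],"spin": 0},{"slide": [-0.036,0,0],"spin": 0},{"slide": [-0.036,0,0],"spin": 0},{"slide": [-0.0245,0,0],"spin": 0},{"slide": [-0.016,0,0],"spin": 0},{"slide": [0,0,0],"spin": 0},{"slide": [0,0,0],"spin": 0}])

```text
clock: 15.8
position: [0.6327, 0.0908, 0.2297]
ee_rot: [-0.003, 0.02, 1.0, -0.0]
contact_force: [0.6, 0.7, -0.6]
width: 0.009
```

```bash
python3 go.py 0.634 0.091 0.1459 87.65
```

```text
t 15.8 pos [0.6327 0.0908 0.2297] toolx yaw 177.7 tooly [ 0.04   0.999 -0.   ] F [ 0.6  0.7 -0.6] M [ 0.   -0.02  0.04] w 0.009
spin(+cw) 0.05 q6 -85.8 slide now axes (mm) [-1.8  0.3 83.8] after spin [-1.8  0.3 83.8]
```

>>> servo_tool(increments=[{"slide": [-0.0005,0,0.02],"spin": 0},{"slide": [0,0,0.025],"spin": 0},{"slide": [0,0,0.02],"spin": 0},{"slide": [0,0,0.012],"spin": 0},{"slide": [0,0,0.004],"spin": 0},{"slide": [0,0,0.002],"spin": 0},{"slide": [0,0,0],"spin": 0},{"slide": [0,0,0],"spin": 0}])

```text
clock: 16.6
position: [0.6353, 0.0909, 0.1501]
ee_rot: [0.001, 0.02, 1.0, 0.0]
contact_force: [1.3, 1.5, -1.4]
width: 0.0097
```

```bash
python3 go.py 0.634 0.091 0.1409 87.65; python3 - <<'E'
from h import *
crop('side',270,110,420,270,4,'s9.png')
E
```

```text
t 16.6 pos [0.6353 0.0909 0.1501] toolx yaw 177.69 tooly [0.04  0.999 0.   ] F [ 1.3  1.5 -1.4] M [-0.03 -0.04  0.01] w 0.0097
spin(+cw) 0.04 q6 -85.8 slide now axes (mm) [1.3 0.1 9.2] after spin [1.3 0.1 9.2]
```

View pics/s9.png

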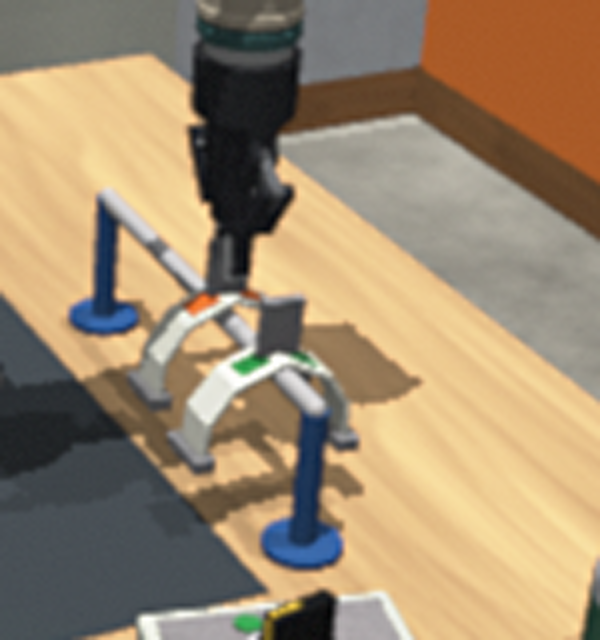

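>>> servo_tool(increments=[{"slide": [0.001,0,0.004],"spin": 0},{"slide": [0,0,0.003],"spin": 0},{"slide": [0,0,0.002],"spin": 0},{"slide": [0,0,0.001],"spin": 0},{"slide": [0,0,0],"spin": 0}])

```text
clock: 17.15
position: [0.6344, 0.0909, 0.141]
ee_rot: [0.001, 0.02, 1.0, 0.0]
contact_force: [-1.5, -0.5, 7.9]
width: 0.0094
```

Contact is at the expected height, so I release.

>>> servo_tool(increments=[{"slide": [0,0,0],"spin": 0},{"slide": [0,0,0],"spin": 0},{"slide": [0,0,0],"spin": 0},{"slide": [0,0,0],"spin": 0},{"slide": [0,0,-0.02],"spin": 0},{"slide": [0,0,-0.04],"spin": 0},{"slide": [0,0,-0.03],"spin": 0},{"slide": [0,0,0],"spin": 0}], hand=0.5)

```text
clock: 17.95
position: [0.6365, 0.091, 0.2341]
ee_rot: [0.005, 0.02, 1.0, 0.0]
contact_force: [0.3, 0.1, 0.2]
width: 0.0427
```

```bash
python3 go.py 0.4456 0.24 0.22 103.3; python3 - <<'E'
from h import *
im=crop('side',190,110,370,270,4,'s10.png')
E
```

```text
t 17.95 pos [0.6365 0.091  0.2341] toolx yaw 177.69 tooly [0.04  0.999 0.001] F [0.3 0.1 0.2] M [0.02 0.03 0.02] w 0.0427
spin(+cw) -15.61 q6 -85.8 slide now axes (mm) [196.9 141.2  12.3] after spin [151.6 188.9  12.3]
```

View pics/s10.png

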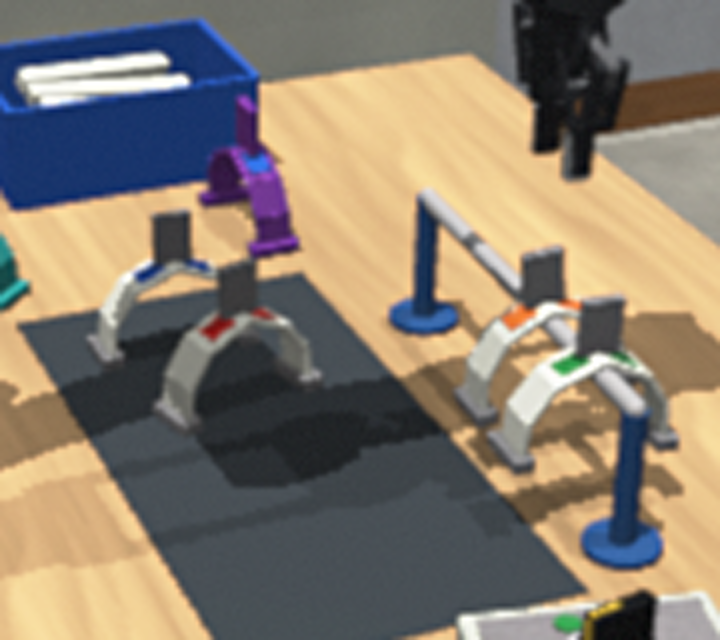

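>>> servo_tool(increments=[{"slide": [0,0,0],"spin": -7.8},{"slide": [0,0,0],"spin": -7.8},{"slide": [0.025,0.0315,0],"spin": 0},{"slide": [0.025,0.0315,0],"spin": 0},{"slide": [0.025,0.0315,0],"spin": 0},{"slide": [0.025,0.0315,0],"spin": 0},{"slide": [0.025,0.0315,0.01],"spin": 0},{"slide": [0.0255,0.0315,0.02],"spin": 0}], hand=1)

```text
clock: 18.8
position: [0.4427, 0.2411, 0.1985]
ee_rot: [0.001, -0.115, 0.993, 0.0]
contact_force: [0.1, 0.9, 0.2]
width: 0.0855
```

>>> servo_tool(increments=[{"slide": [0,0,0],"spin": 0},{"slide": [0,0,0],"spin": 0},{"slide": [0,0,0],"spin": 0}])

```text
clock: 19.1
position: [0.4446, 0.2399, 0.1987]
ee_rot: [0.0, -0.116, 0.993, -0.0]
contact_force: [-0.1, -0.5, 0.4]
width: 0.0854
```

```bash
python3 go.py 0.4456 0.24 0.088 103.3; python3 - <<'E'
from h import *
im=crop('side',190,110,370,270,4,'s11.png')
E
```

```text
t 19.1 pos [0.4446 0.2399 0.1987] toolx yaw -166.73 tooly [-0.229  0.973 -0.   ] F [-0.1 -0.5  0.4] M [ 0.02 -0.    0.  ] w 0.0854
spin(+cw) -0.03 q6 -82.8 slide now axes (mm) [-9.000e-01 -1.000e-01  1.107e+02] after spin [-9.000e-01 -1.000e-01  1.107e+02]
```

View pics/s11.png

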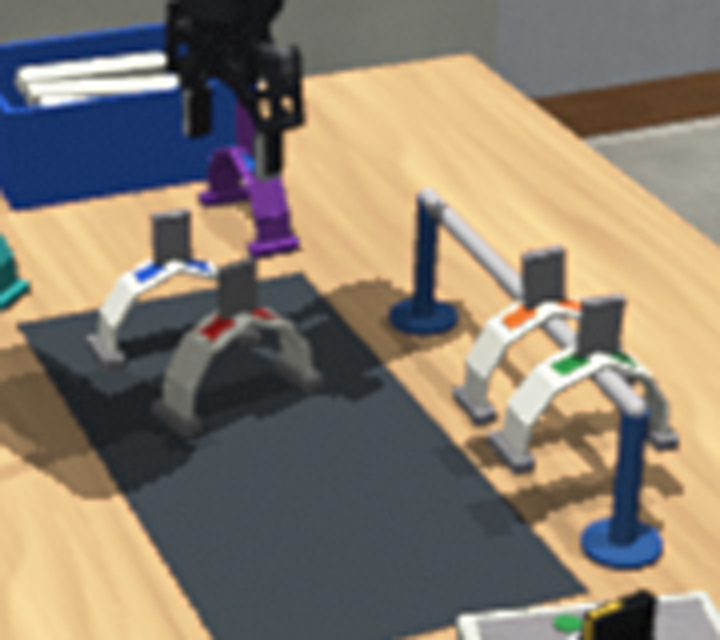

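>>> servo_tool(increments=[{"slide": [0,0,0.025],"spin": 0},{"slide": [0,0,0.03],"spin": 0},{"slide": [0,0,0.03],"spin": 0},{"slide": [0,0,0.024],"spin": 0},{"slide": [0,0,0],"spin": 0},{"slide": [0,0,0],"spin": 0}])

```text
clock: 19.75
position: [0.445, 0.2398, 0.0903]
ee_rot: [0.0, -0.115, 0.993, 0.0]
contact_force: [0.6, -0.1, 1.0]
width: 0.0854
```

>>> servo_tool(increments=[{"slide": [0,0,0],"spin": 0},{"slide": [0,0,0],"spin": 0},{"slide": [0,0,0],"spin": 0},{"slide": [0,0,0],"spin": 0},{"slide": [0,0,0],"spin": 0},{"slide": [0,0,0],"spin": 0}], hand=0)

```text
clock: 20.35
position: [0.4439, 0.2404, 0.0903]
ee_rot: [0.0, -0.116, 0.993, 0.0]
contact_force: [-0.2, 1.1, 1.8]
width: 0.009
```

```bash
python3 - <<'E'
from h import *
st()
crop('side',190,140,370,270,4,'s12.png')
E
```

```text
t 20.35 pos [0.4439 0.2404 0.0903] toolx yaw -166.71 tooly [-0.23   0.973  0.   ] F [-0.2  1.1  1.8] M [-0.02  0.1   0.06] w 0.009
```

View pics/s12.png

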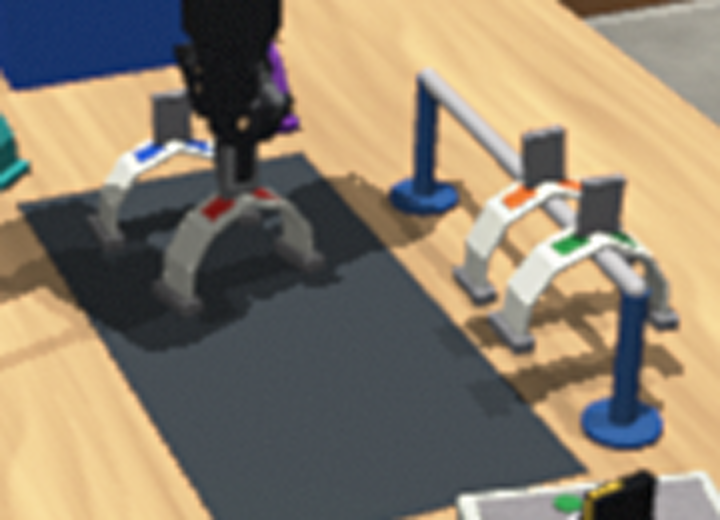

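>>> servo_tool(increments=[{"slide": [0,0,-0.03],"spin": 0},{"slide": [0,0,-0.04],"spin": 0},{"slide": [0,0,-0.04],"spin": 0},{"slide": [0,0,-0.032],"spin": 7.8},{"slide": [0,0,0],"spin": 7.8},{"slide": [0,0,0],"spin": 0},{"slide": [0,0,0],"spin": 0}])

```text
clock: 21.1
position: [0.4431, 0.24, 0.2312]
ee_rot: [-0.001, 0.019, 1.0, -0.0]
contact_force: [0.2, -0.3, -0.5]
width: 0.0096
```

```bash
python3 go.py 0.634 0.171 0.23 87.65
```

```text
t 21.1 pos [0.4431 0.24   0.2312] toolx yaw 177.85 tooly [ 0.038  0.999 -0.001] F [ 0.2 -0.3 -0.5] M [ 0.03  0.01 -0.02] w 0.0096
spin(+cw) 0.2 q6 -67.3 slide now axes (mm) [-193.4  -61.7    0.9] after spin [-193.6  -61.1    0.9]
```

>>> servo_tool(increments=[{"slide": [-0.02,-0.0065,0],"spin": 0.2},{"slide": [-0.038,-0.012,0],"spin": 0},{"slide": [-0.038,-0.012,0],"spin": 0},{"slide": [-0.038,-0.012,0],"spin": 0},{"slide": [-0.0365,-0.012,0],"spin": 0},{"slide": [-0.023,-0.007,0],"spin": 0},{"slide": [0,0,0],"spin": 0},{"slide": [0,0,0],"spin": 0}])

```text
clock: 21.9
position: [0.6347, 0.1695, 0.23]
ee_rot: [-0.002, 0.022, 1.0, -0.0]
contact_force: [-0.4, 0.6, -1.1]
width: 0.0095
```

>>> servo_tool(increments=[{"slide": [0,0,0],"spin": 0}])

```text
clock: 22.0
position: [0.6337, 0.1704, 0.2311]
ee_rot: [-0.001, 0.022, 1.0, -0.0]
contact_force: [0.2, -0.4, -1.0]
width: 0.0091
```

```bash
python3 go.py 0.634 0.171 0.1440 87.65
```

```text
t 22.0 pos [0.6337 0.1704 0.2311] toolx yaw 177.53 tooly [ 0.043  0.999 -0.   ] F [ 0.2 -0.4 -1. ] M [ 0.05 -0.    0.01] w 0.0091
spin(+cw) -0.12 q6 -78.6 slide now axes (mm) [-0.5  0.7 87.1] after spin [-0.5  0.7 87.1]
```

>>> servo_tool(increments=[{"slide": [0,0,0.02],"spin": 0},{"slide": [0,0,0.025],"spin": 0},{"slide": [0,0,0.02],"spin": 0},{"slide": [0,0,0.016],"spin": 0},{"slide": [0,0,0.003],"spin": 0},{"slide": [0,0,0],"spin": 0},{"slide": [0,0,0],"spin": 0},{"slide": [0,0,0],"spin": 0}])

```text
clock: 22.8
position: [0.635, 0.1706, 0.1494]
ee_rot: [0.001, 0.022, 1.0, 0.0]
contact_force: [-0.3, -0.2, -0.4]
width: 0.0096
```

```bash
python3 go.py 0.634 0.171 0.139 87.65; python3 - <<'E'
from h import *
crop('side',270,110,420,270,4,'s13.png')
E
```

```text
t 22.8 pos [0.635  0.1706 0.1494] toolx yaw 177.51 tooly [0.044 0.999 0.001] F [-0.3 -0.2 -0.4] M [0.02 0.01 0.02] w 0.0096
spin(+cw) -0.14 q6 -78.5 slide now axes (mm) [ 1.1  0.3 10.4] after spin [ 1.1  0.3 10.4]
```

View pics/s13.png

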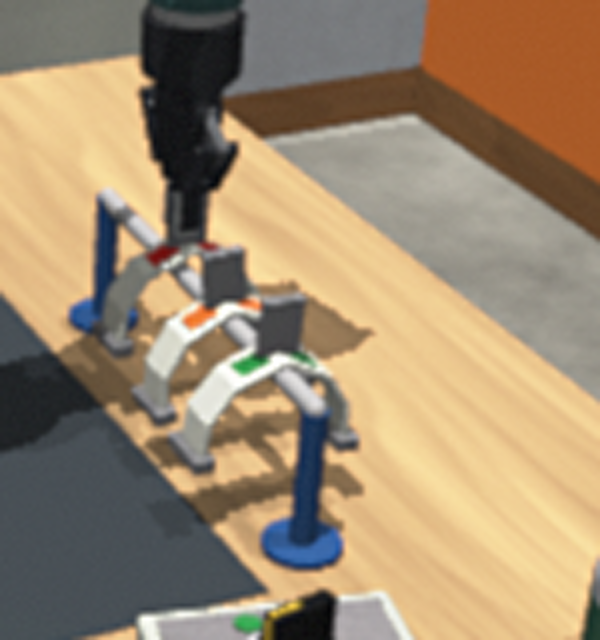

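>>> servo_tool(increments=[{"slide": [0.0005,0,0.005],"spin": 0},{"slide": [0,0,0.003],"spin": 0},{"slide": [0,0,0.002],"spin": 0},{"slide": [0,0,0.0015],"spin": 0},{"slide": [0,0,0],"spin": 0}])

```text
clock: 23.35
position: [0.6339, 0.1704, 0.1398]
ee_rot: [0.001, 0.022, 1.0, 0.0]
contact_force: [-3.2, -0.8, 13.9]
width: 0.0091
```

>>> servo_tool(increments=[{"slide": [0,0,0],"spin": 0}])

```text
clock: 23.45
position: [0.6339, 0.1704, 0.1398]
ee_rot: [0.001, 0.022, 1.0, 0.0]
contact_force: [-5.1, -0.5, 13.6]
width: 0.0091
```

>>> servo_tool(increments=[{"slide": [0,0,-0.001],"spin": 0}])

```text
clock: 23.55
position: [0.6339, 0.1704, 0.1399]
ee_rot: [0.001, 0.022, 1.0, 0.0]
contact_force: [-2.1, 0.0, 6.2]
width: 0.0095
```

>>> servo_tool(increments=[{"slide": [0,0,0],"spin": 0},{"slide": [0,0,0],"spin": 0},{"slide": [0,0,0],"spin": 0},{"slide": [0,0,0],"spin": 0},{"slide": [0,0,-0.02],"spin": 0},{"slide": [0,0,-0.04],"spin": 0},{"slide": [0,0,-0.03],"spin": 0},{"slide": [0,0,0],"spin": 0}], hand=0.5)

```text
clock: 24.35
position: [0.6367, 0.1709, 0.2326]
ee_rot: [0.005, 0.022, 1.0, 0.001]
contact_force: [0.0, 0.9, -0.2]
width: 0.0427
```

```bash
python3 go.py 0.427 0.342 0.22 88.7; python3 - <<'E'
from h import *
im=crop('side',190,110,370,270,4,'s14.png')
E
```

```text
t 24.35 pos [0.6367 0.1709 0.2326] toolx yaw 177.49 tooly [0.044 0.999 0.002] F [ 0.   0.9 -0.2] M [ 0.05 -0.03  0.03] w 0.0427
spin(+cw) -1.21 q6 -78.5 slide now axes (mm) [217.1 161.7  10.9] after spin [213.7 166.3  10.9]
```

View pics/s14.png

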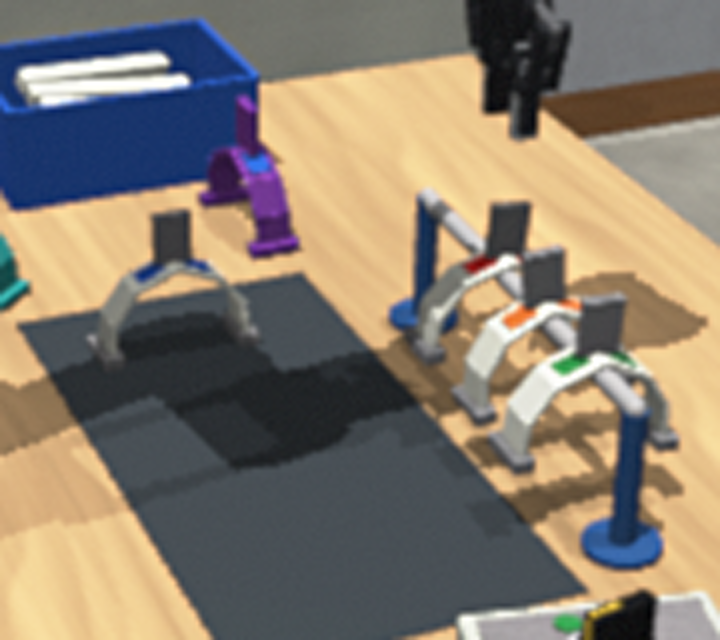

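>>> servo_tool(increments=[{"slide": [0,0,0],"spin": -1.2},{"slide": [0.03,0.024,0],"spin": 0},{"slide": [0.038,0.03,0],"spin": 0},{"slide": [0.038,0.03,0],"spin": 0},{"slide": [0.038,0.03,0],"spin": 0},{"slide": [0.038,0.03,0.01],"spin": 0},{"slide": [0.029,0.022,0.02],"spin": 0},{"slide": [0,0,0],"spin": 0}], hand=1)

```text
clock: 25.2
position: [0.4201, 0.3419, 0.1934]
ee_rot: [-0.005, 0.009, 1.0, -0.002]
contact_force: [-0.2, -0.9, -0.6]
width: 0.0853
```

>>> servo_tool(increments=[{"slide": [0,0,0],"spin": 0},{"slide": [0,0,0],"spin": 0}])

```text
clock: 25.4
position: [0.4277, 0.3407, 0.1971]
ee_rot: [0.0, 0.012, 1.0, -0.0]
contact_force: [0.2, -0.9, -0.1]
width: 0.0853
```

```bash
python3 go.py 0.427 0.342 0.088 88.7; python3 - <<'E'
from h import *
im=crop('side',190,110,370,270,4,'s15.png')
E
```

```text
t 25.4 pos [0.4277 0.3407 0.1971] toolx yaw 178.67 tooly [ 0.023  1.    -0.001] F [ 0.2 -0.9 -0.1] M [-0.06 -0.03  0.02] w 0.0853
spin(+cw) -0.03 q6 -57.4 slide now axes (mm) [  0.7   1.3 109.1] after spin [  0.7   1.3 109.1]
```

View pics/s15.png

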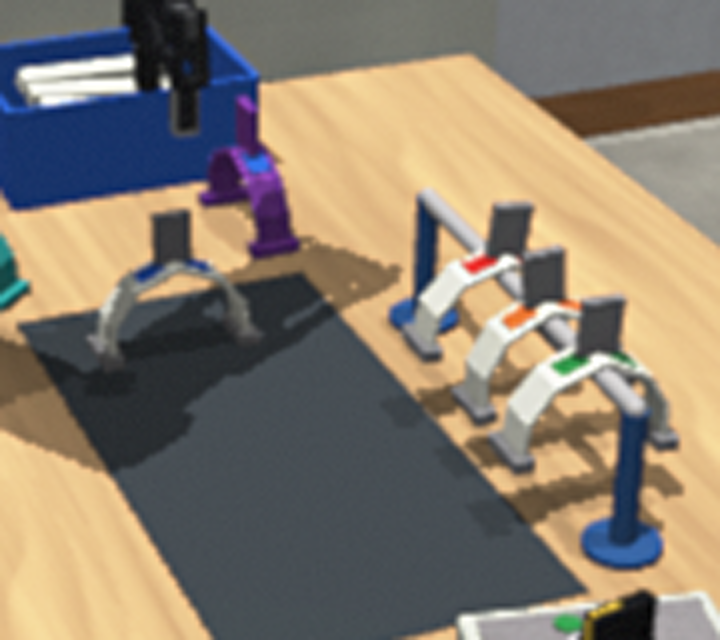

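>>> servo_tool(increments=[{"slide": [0,0,0.025],"spin": 0},{"slide": [0,0,0.03],"spin": 0},{"slide": [0,0,0.03],"spin": 0},{"slide": [0,0,0.022],"spin": 0},{"slide": [0,0,0],"spin": 0},{"slide": [0,0,0],"spin": 0}])

```text
clock: 26.05
position: [0.4281, 0.3408, 0.0908]
ee_rot: [0.0, 0.012, 1.0, 0.0]
contact_force: [-0.0, 0.7, 0.6]
width: 0.0853
```

>>> servo_tool(increments=[{"slide": [0,0,0],"spin": 0},{"slide": [0,0,0],"spin": 0},{"slide": [0,0,0],"spin": 0},{"slide": [0,0,0],"spin": 0},{"slide": [0,0,0],"spin": 0},{"slide": [0,0,0],"spin": 0}], hand=0)

```text
clock: 26.65
position: [0.4267, 0.3412, 0.0906]
ee_rot: [0.0, 0.011, 1.0, 0.0]
contact_force: [0.4, 0.8, -0.4]
width: 0.0095
```

```bash
python3 - <<'E'
from h import *
st()
crop('side',190,140,370,270,4,'s16.png')
E
```

```text
t 26.65 pos [0.4267 0.3412 0.0906] toolx yaw 178.7 tooly [0.023 1.    0.   ] F [ 0.4  0.8 -0.4] M [0.03 0.01 0.03] w 0.0095
```

View pics/s16.png

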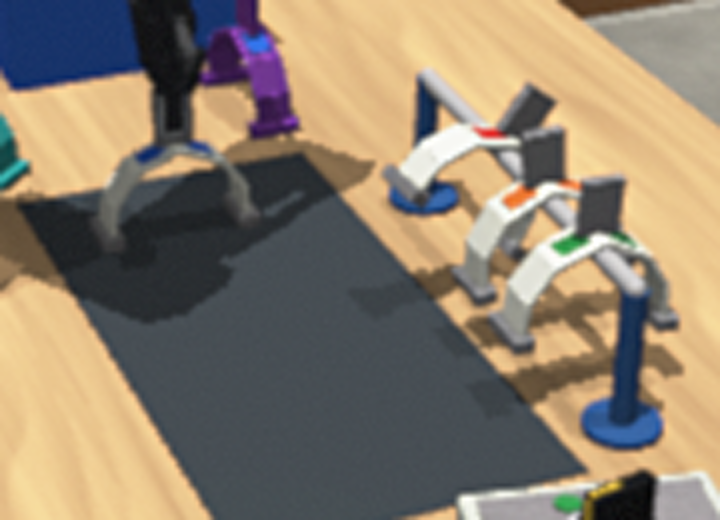

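The red band has been knocked on the rail and is rocking. I lift the blue one and let the red settle before carrying on.

>>> servo_tool(increments=[{"slide": [0,0,-0.03],"spin": 0},{"slide": [0,0,-0.04],"spin": 0},{"slide": [0,0,-0.04],"spin": 0},{"slide": [0,0,-0.032],"spin": 1},{"slide": [0,0,0],"spin": 0},{"slide": [0,0,0],"spin": 0},{"slide": [0,0,0],"spin": 0},{"slide": [0,0,0],"spin": 0}])

```text
clock: 27.5
position: [0.4258, 0.3406, 0.2306]
ee_rot: [-0.002, 0.02, 1.0, -0.001]
contact_force: [-0.4, 0.4, -0.9]
width: 0.0089
```

>>> servo_tool(increments=[{"slide": [0,0,0],"spin": 0},{"slide": [0,0,0],"spin": 0},{"slide": [0,0,0],"spin": 0},{"slide": [0,0,0],"spin": 0},{"slide": [0,0,0],"spin": 0},{"slide": [0,0,0],"spin": 0},{"slide": [0,0,0],"spin": 0},{"slide": [0,0,0],"spin": 0}])

```text
clock: 28.3
position: [0.4268, 0.3412, 0.2326]
ee_rot: [0.0, 0.02, 1.0, 0.0]
contact_force: [0.0, -1.0, -2.1]
width: 0.0093
```

>>> servo_tool(increments=[{"slide": [0,0,0],"spin": 0},{"slide": [0,0,0],"spin": 0},{"slide": [0,0,0],"spin": 0},{"slide": [0,0,0],"spin": 0},{"slide": [0,0,0],"spin": 0},{"slide": [0,0,0],"spin": 0},{"slide": [0,0,0],"spin": 0},{"slide": [0,0,0],"spin": 0}])

```text
clock: 29.1
position: [0.4268, 0.3412, 0.2325]
ee_rot: [0.0, 0.02, 1.0, 0.0]
contact_force: [-1.2, -0.1, -1.0]
width: 0.0097
```

```bash
python3 - <<'E'
from h import *
crop('side',270,110,420,270,4,'s17.png')
crop('top',170,150,330,270,5,'t17.png')
E
```

```text
(no output)
```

View pics/s17.png

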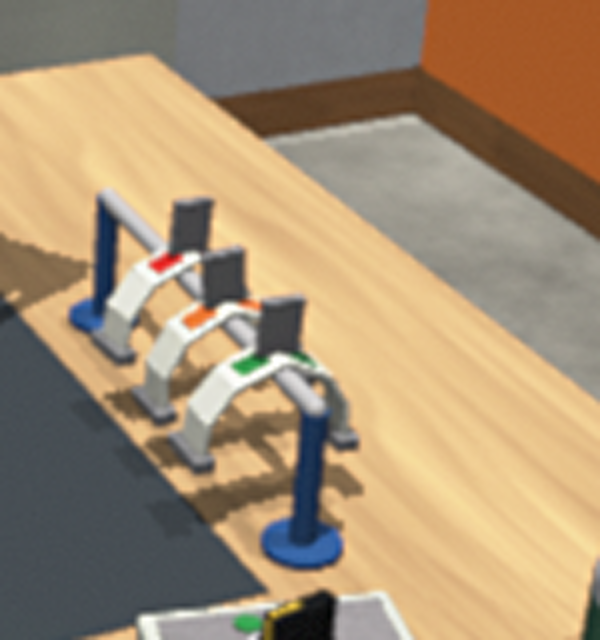

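View pics/t17.png

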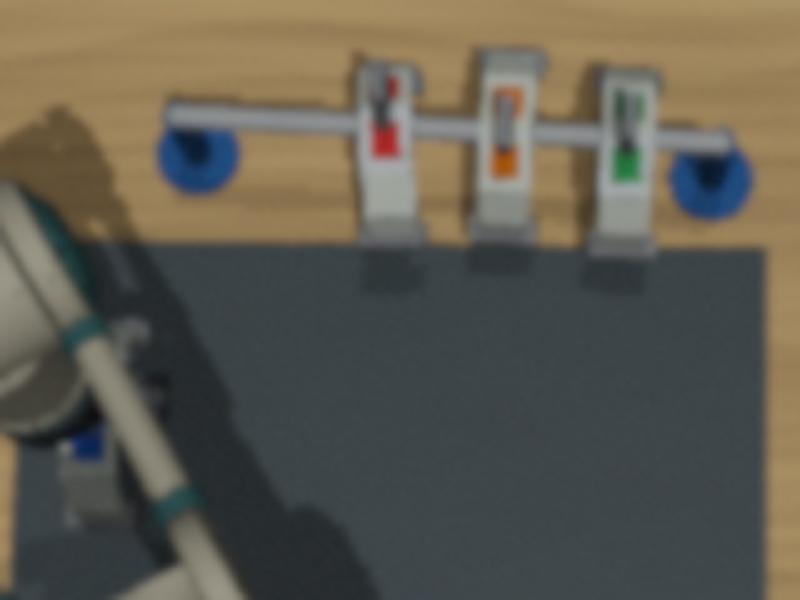

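```bash
python3 go.py 0.638 0.251 0.23 87.65
```

```text
t 29.2 pos [0.4268 0.3412 0.2325] toolx yaw 177.69 tooly [0.04  0.999 0.   ] F [ 0.7  0.4 -1.9] M [-0.01 -0.01 -0.  ] w 0.0094
spin(+cw) 0.04 q6 -56.3 slide now axes (mm) [-214.7  -81.6    2.5] after spin [-214.7  -81.4    2.5]
```

>>> servo_tool(increments=[{"slide": [-0.025,-0.0095,0],"spin": 0},{"slide": [-0.04,-0.015,0],"spin": 0},{"slide": [-0.04,-0.015,0],"spin": 0},{"slide": [-0.04,-0.015,0],"spin": 0},{"slide": [-0.04,-0.015,0],"spin": 0},{"slide": [-0.0297,-0.0118,0],"spin": 0},{"slide": [0,0,0],"spin": 0},{"slide": [0,0,0],"spin": 0}])

```text
clock: 30.0
position: [0.6381, 0.2508, 0.2317]
ee_rot: [-0.001, 0.021, 1.0, 0.0]
contact_force: [0.5, 0.8, -1.5]
width: 0.0094
```

>>> servo_tool(increments=[{"slide": [0,0,0],"spin": 0},{"slide": [0,0,0],"spin": 0}])

```text
clock: 30.2
position: [0.6368, 0.2521, 0.2329]
ee_rot: [-0.0, 0.02, 1.0, 0.0]
contact_force: [-0.7, 0.5, -0.4]
width: 0.009
```

```bash
python3 go.py 0.638 0.251 0.144 87.65; python3 - <<'E'
from h import *
crop('side',270,110,420,270,4,'s18.png')
E
```

```text
t 30.2 pos [0.6368 0.2521 0.2329] toolx yaw 177.76 tooly [0.039 0.999 0.   ] F [-0.7  0.5 -0.4] M [-0.05 -0.02  0.01] w 0.009
spin(+cw) 0.11 q6 -72.0 slide now axes (mm) [-1.2 -1.  88.9] after spin [-1.2 -1.  88.9]
```

View pics/s18.png

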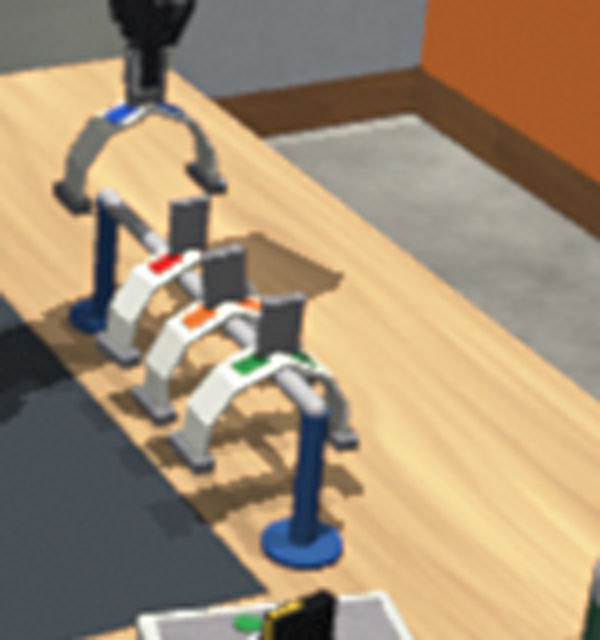

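>>> servo_tool(increments=[{"slide": [-0.0005,-0.001,0.02],"spin": 0},{"slide": [0,0,0.025],"spin": 0},{"slide": [0,0,0.02],"spin": 0},{"slide": [0,0,0.016],"spin": 0},{"slide": [0,0,0.005],"spin": 0},{"slide": [0,0,0.003],"spin": 0},{"slide": [0,0,0],"spin": 0},{"slide": [0,0,0],"spin": 0}])

```text
clock: 31.05
position: [0.639, 0.2506, 0.1447]
ee_rot: [0.001, 0.02, 1.0, 0.0]
contact_force: [-0.1, -0.5, -0.4]
width: 0.0094
```

```bash
python3 go.py 0.638 0.251 0.1393 87.65; python3 - <<'E'
from h import *
crop('side',270,110,420,270,4,'s19.png')
E
```

```text
t 31.05 pos [0.639  0.2506 0.1447] toolx yaw 177.7 tooly [0.04  0.999 0.001] F [-0.1 -0.5 -0.4] M [-0.01  0.04 -0.  ] w 0.0094
spin(+cw) 0.05 q6 -72.1 slide now axes (mm) [1.  0.4 5.4] after spin [1.  0.4 5.4]
```

View pics/s19.png

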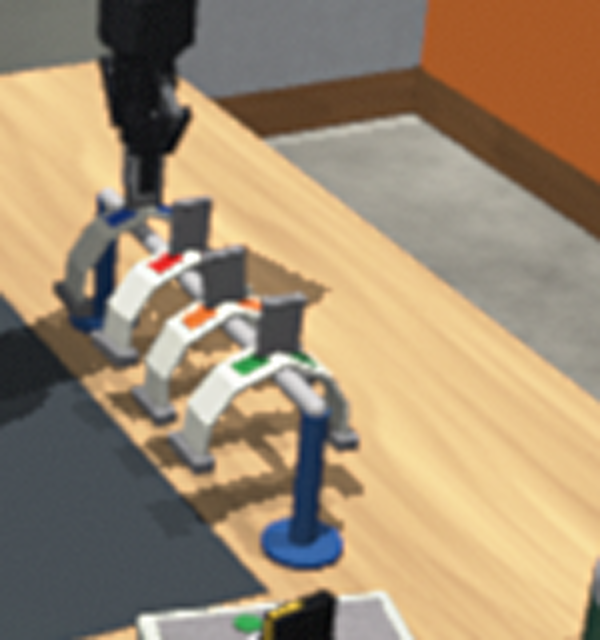

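>>> servo_tool(increments=[{"slide": [0.0005,0,0.003],"spin": 0},{"slide": [0,0,0.002],"spin": 0},{"slide": [0,0,0.001],"spin": 0},{"slide": [0,0,0],"spin": 0}])

```text
clock: 31.5
position: [0.6384, 0.2504, 0.1403]
ee_rot: [0.001, 0.02, 1.0, 0.0]
contact_force: [-2.6, -0.2, 9.1]
width: 0.0094
```

>>> servo_tool(increments=[{"slide": [0,0,0],"spin": 0},{"slide": [0,0,0],"spin": 0},{"slide": [0,0,0],"spin": 0},{"slide": [0,0,0],"spin": 0},{"slide": [0,0,-0.02],"spin": 0},{"slide": [0,0,-0.04],"spin": 0},{"slide": [0,0,-0.04],"spin": 0},{"slide": [0,0,0],"spin": 0}], hand=0.5)

```text
clock: 32.3
position: [0.6412, 0.2512, 0.2443]
ee_rot: [0.006, 0.02, 1.0, 0.002]
contact_force: [1.2, -0.2, 0.5]
width: 0.0426
```

```bash
python3 go.py 0.515 -0.2205 0.23 104.5; python3 - <<'E'
from h import *
crop('side',250,110,420,320,3,'s20.png')
crop('top',170,150,330,270,5,'t20.png')
E
```

```text
t 32.3 pos [0.6412 0.2512 0.2443] toolx yaw 177.69 tooly [0.04  0.999 0.004] F [ 1.2 -0.2  0.5] M [ 0.03 -0.04 -0.02] w 0.0426
spin(+cw) -16.81 q6 -72.1 slide now axes (mm) [ 107.2 -476.5   11.2] after spin [ 240.5 -425.1   11.2]
```

View pics/s20.png

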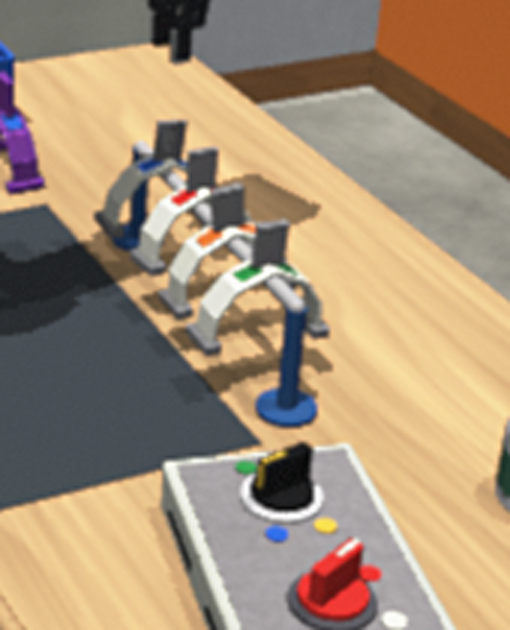

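View pics/t20.png

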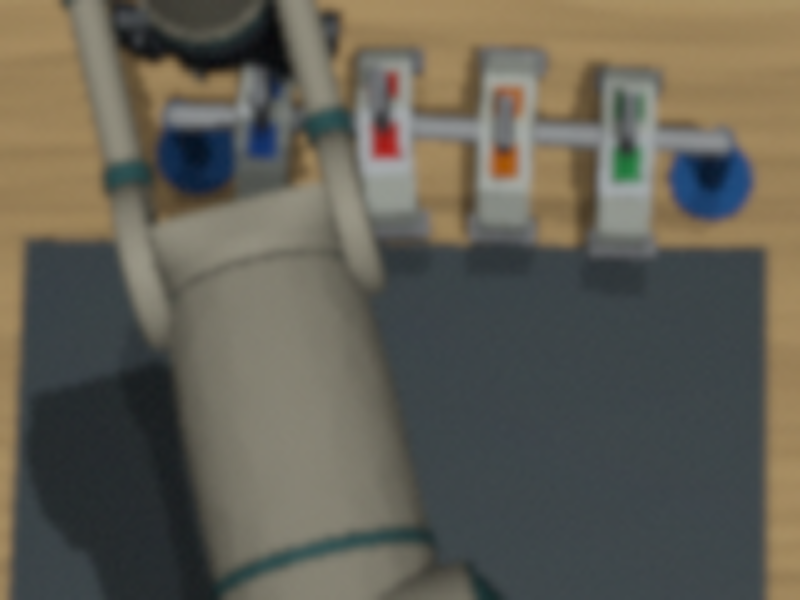

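>>> servo_tool(increments=[{"slide": [0,0,0],"spin": -8.4},{"slide": [0,0,0],"spin": -8.4},{"slide": [0.021,-0.037,0],"spin": 0},{"slide": [0.021,-0.037,0],"spin": 0},{"slide": [0.021,-0.037,0],"spin": 0},{"slide": [0.021,-0.037,0],"spin": 0},{"slide": [0.021,-0.037,0],"spin": 0},{"slide": [0.021,-0.037,0],"spin": 0}])

```text
clock: 33.2
position: [0.5697, 0.0024, 0.2354]
ee_rot: [-0.002, -0.126, 0.992, 0.0]
contact_force: [-0.6, -1.1, -0.0]
width: 0.0431
```

>>> servo_tool(increments=[{"slide": [0.021,-0.037,0],"spin": 0},{"slide": [0.021,-0.037,0],"spin": 0},{"slide": [0.021,-0.037,0],"spin": 0},{"slide": [0.021,-0.037,0.01],"spin": 0},{"slide": [0.018,-0.037,0.02],"spin": 0},{"slide": [0.009,-0.018,0.02],"spin": 0},{"slide": [0,0,0],"spin": 0},{"slide": [0,0,0],"spin": 0}], hand=1)

```text
clock: 34.0
position: [0.5138, -0.2199, 0.1857]
ee_rot: [-0.001, -0.125, 0.992, 0.002]
contact_force: [1.0, 0.3, 0.8]
width: 0.0854
```

>>> servo_tool(increments=[{"slide": [0,0,0],"spin": 0}])

```text
clock: 34.1
position: [0.5151, -0.2195, 0.1875]
ee_rot: [0.0, -0.126, 0.992, 0.0]
contact_force: [-0.1, 0.2, 0.4]
width: 0.0854
```

```bash
python3 go.py 0.515 -0.2205 0.074 104.5;python3 - <<'E'
from h import *
crop('side',290,140,420,350,3,'s21.png')
crop('top',280,150,440,270,5,'t21.png')
E
```

```text
t 34.1 pos [ 0.5151 -0.2195  0.1875] toolx yaw -165.47 tooly [-0.251  0.968  0.001] F [-0.1  0.2  0.4] M [ 0.02 -0.05 -0.01] w 0.0854
spin(+cw) 0.03 q6 -134.8 slide now axes (mm) [  0.4  -1.  113.5] after spin [  0.4  -1.  113.5]
```

View pics/s21.png

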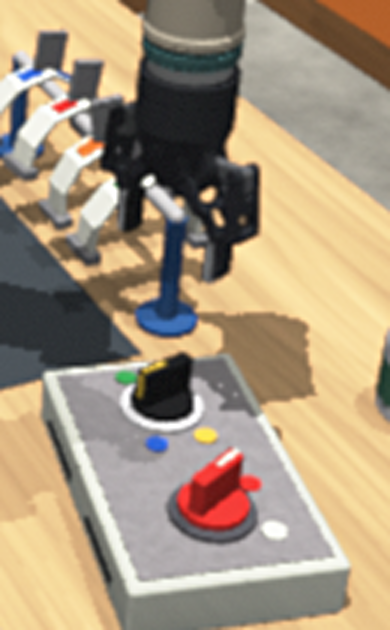

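>>> servo_tool(increments=[{"slide": [0,-0.001,0.03],"spin": 0},{"slide": [0,0,0.03],"spin": 0},{"slide": [0,0,0.03],"spin": 0},{"slide": [0,0,0.021],"spin": 0},{"slide": [0,0,0],"spin": 0},{"slide": [0,0,0],"spin": 0}])

```text
clock: 34.8
position: [0.5158, -0.221, 0.0772]
ee_rot: [0.0, -0.127, 0.992, -0.0]
contact_force: [-0.4, -0.1, 0.3]
width: 0.0856
```

>>> servo_tool(increments=[{"slide": [0,0,0],"spin": 0},{"slide": [0,0,0],"spin": 0},{"slide": [0,0,0],"spin": 0},{"slide": [0,0,0],"spin": 0},{"slide": [0,0,0],"spin": 0},{"slide": [0,0,0],"spin": 0}], hand=0)

```text
clock: 35.4
position: [0.5164, -0.2236, 0.0773]
ee_rot: [0.001, -0.126, 0.992, -0.002]
contact_force: [0.2, -4.8, 0.5]
width: 0.0131
```

```bash
python3 go.py 0.515 -0.2205 0.0755 8.3;python3 - <<'E'
from h import *
crop('side',290,240,420,350,6,'s22.png')
E
```

```text
t 35.4 pos [ 0.5164 -0.2236  0.0773] toolx yaw -165.49 tooly [-0.251  0.968 -0.005] F [ 0.2 -4.8  0.5] M [-0.84 -0.14  0.05] w 0.0131
spin(+cw) -83.79 q6 -134.9 slide now axes (mm) [0.6 3.3 1.8] after spin [-3.2  0.9  1.8]
```

View pics/s22.png

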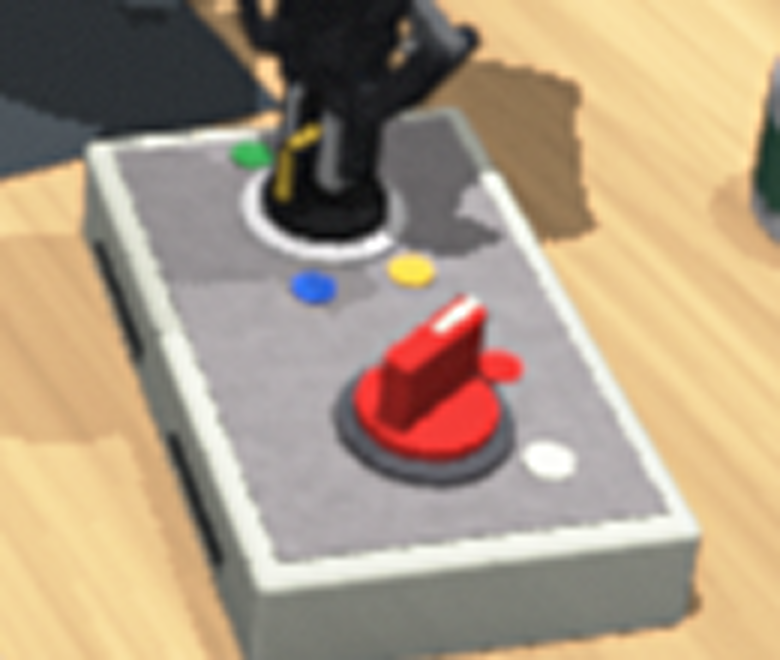

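>>> servo_tool(increments=[{"slide": [0,-0.0025,0],"spin": 8},{"slide": [0,0,0],"spin": 8},{"slide": [0,0,0],"spin": 8},{"slide": [0,0,0],"spin": 8},{"slide": [0,0,0],"spin": 8},{"slide": [0,0,0],"spin": 8},{"slide": [0,0,0],"spin": 8},{"slide": [0,0,0],"spin": 8}])

```text
clock: 36.25
position: [0.5171, -0.2215, 0.0772]
ee_rot: [0.0, 0.422, 0.907, 0.003]
contact_force: [3.6, 6.9, 4.5]
width: 0.0128
```

>>> servo_tool(increments=[{"slide": [0,0,0],"spin": 8},{"slide": [0,0,0],"spin": 8},{"slide": [0,0,0],"spin": 8},{"slide": [0,0,0],"spin": 8},{"slide": [0,0,0],"spin": 0},{"slide": [0,0,0],"spin": 0}])

```text
clock: 36.85
position: [0.5182, -0.221, 0.0773]
ee_rot: [0.0, 0.654, 0.757, 0.004]
contact_force: [5.7, 7.7, 4.2]
width: 0.0133
```

```bash
python3 go.py 0.515 -0.2205 0.0755 8.4;python3 - <<'E'
from h import *
crop('side',290,240,420,350,6,'s23.png')
E
```

```text
t 36.85 pos [ 0.5182 -0.221   0.0773] toolx yaw 98.35 tooly [0.989 0.145 0.006] F [5.7 7.7 4.2] M [ 1.12 -0.91 -0.08] w 0.0133
spin(+cw) -0.05 q6 -39.0 slide now axes (mm) [ 1.  -3.1  1.7] after spin [ 1.  -3.1  1.7]
```

View pics/s23.png

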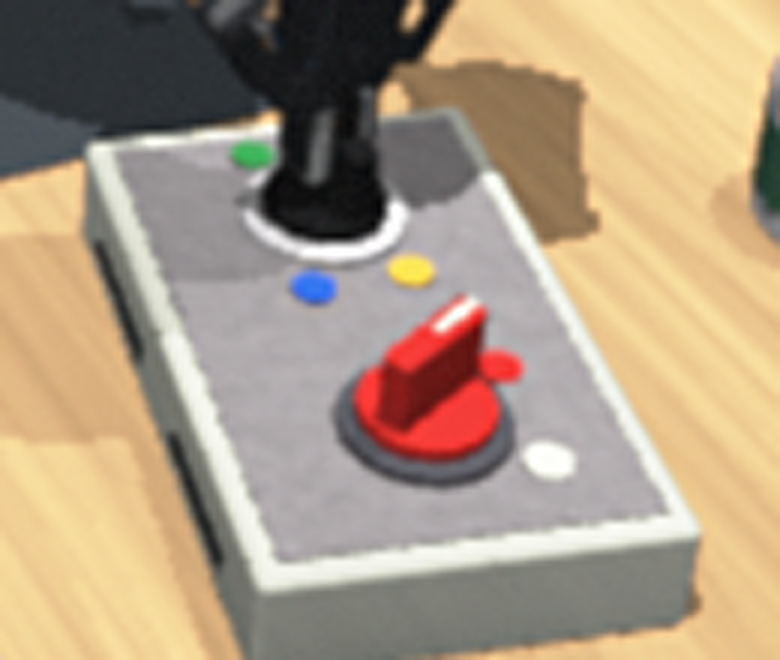

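>>> servo_tool(increments=[{"slide": [0,0.002,0],"spin": 0},{"slide": [0,0,0],"spin": 0}])

```text
clock: 37.1
position: [0.5183, -0.221, 0.0772]
ee_rot: [-0.001, 0.653, 0.757, 0.002]
contact_force: [0.3, 5.8, 6.0]
width: 0.0128
```

>>> servo_tool(increments=[{"slide": [0,0,0],"spin": 0},{"slide": [0,0,0],"spin": 0},{"slide": [0,0,0],"spin": 0},{"slide": [0,0,0],"spin": 0},{"slide": [0,0,-0.03],"spin": 0},{"slide": [0,0,-0.04],"spin": 0},{"slide": [0,0,-0.04],"spin": 0},{"slide": [0,0,-0.03],"spin": 0}], hand=0.6)

```text
clock: 37.9
position: [0.5181, -0.2241, 0.219]
ee_rot: [0.001, 0.653, 0.757, 0.0]
contact_force: [0.2, 0.9, -0.4]
width: 0.051
```

```bash
python3 go.py 0.487 -0.3485 0.22 111.7;python3 - <<'E'
from h import *
crop('side',290,240,420,350,6,'s24.png')
E
```

```text
t 37.9 pos [ 0.5181 -0.2241  0.219 ] toolx yaw 98.47 tooly [0.989 0.147 0.002] F [ 0.2  0.9 -0.4] M [-0.04  0.04  0.02] w 0.051
spin(+cw) 76.77 q6 -38.9 slide now axes (mm) [-118.5  -49.1   -1. ] after spin [-74.9 104.1  -1. ]
```

View pics/s24.png

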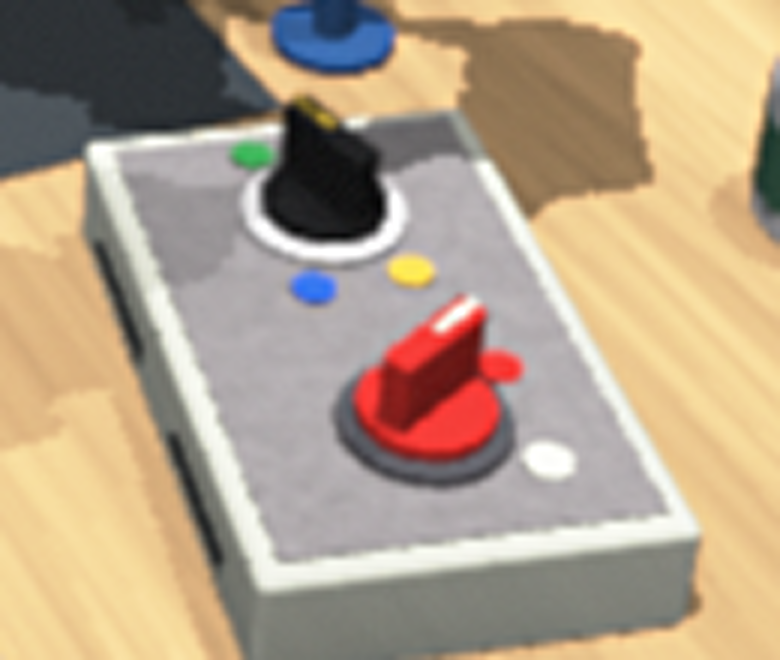

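>>> servo_tool(increments=[{"slide": [0,0,0],"spin": 8.5},{"slide": [0,0,0],"spin": 8.5},{"slide": [0,0,0],"spin": 8.5},{"slide": [0,0,0],"spin": 8.5},{"slide": [0,0,0],"spin": 8.5},{"slide": [0,0,0],"spin": 8.5},{"slide": [0,0,0],"spin": 8.5},{"slide": [0,0,0],"spin": 8.5}], hand=1)

```text
clock: 38.75
position: [0.5174, -0.2236, 0.216]
ee_rot: [-0.0, 0.966, 0.26, -0.0]
contact_force: [-0.8, 1.2, 0.3]
width: 0.0855
```

>>> servo_tool(increments=[{"slide": [0,0,0],"spin": 8.5},{"slide": [-0.025,0.0345,0],"spin": 0},{"slide": [-0.025,0.0345,0],"spin": 0},{"slide": [-0.025,0.0345,0],"spin": 0},{"slide": [0,0,0],"spin": 0},{"slide": [0,0,0],"spin": 0}])

```text
clock: 39.35
position: [0.4863, -0.3482, 0.2157]
ee_rot: [-0.001, 0.982, 0.19, -0.0]
contact_force: [0.5, 0.5, -0.5]
width: 0.0854
```

```bash
python3 go.py 0.487 -0.3485 0.074 111.7;python3 - <<'E'
from h import *
crop('side',290,240,420,350,6,'s25.png')
crop('top',330,175,440,260,7,'t25.png')
E
```

```text
t 39.35 pos [ 0.4863 -0.3482  0.2157] toolx yaw 21.85 tooly [ 0.372 -0.928 -0.002] F [ 0.5  0.5 -0.5] M [-0.01  0.   -0.01] w 0.0854
spin(+cw) 0.15 q6 25.8 slide now axes (mm) [  0.6   0.8 141.7] after spin [  0.6   0.8 141.7]
```

View pics/s25.png

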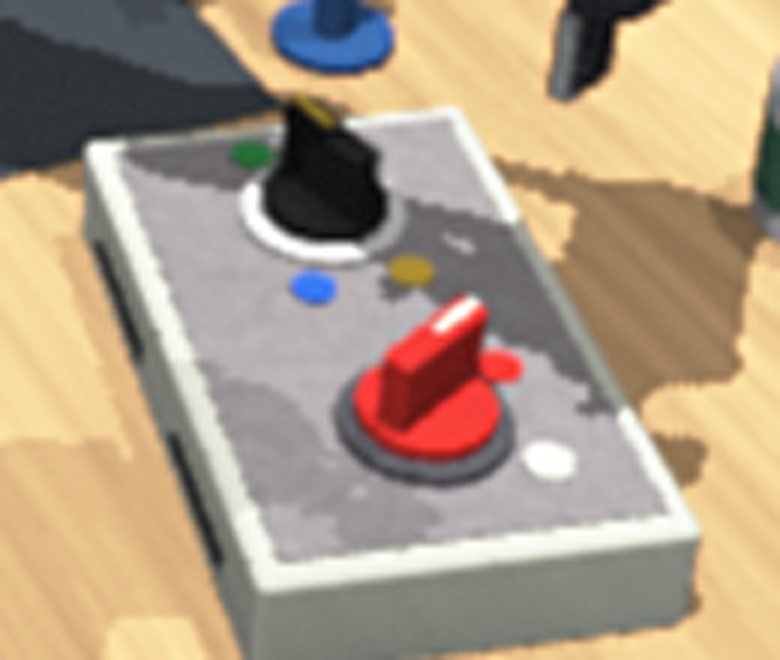

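View pics/t25.png

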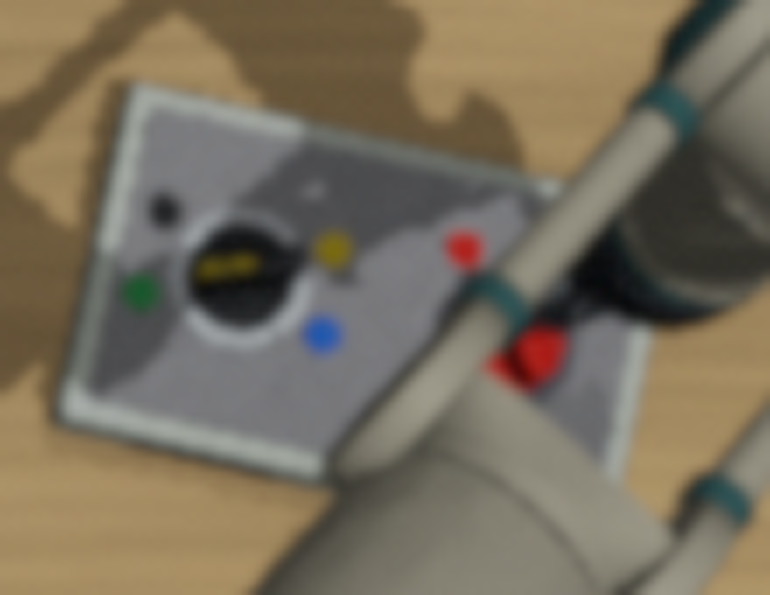

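The selector's yellow line points along about 97.5° in the world, against about 98.4° for the green dot. I check the bands before going back to the start knob.

```bash
python3 - <<'E'
from h import *
crop('side',250,130,420,270,4,'s26.png')
crop('top',180,140,330,240,5,'t26.png')
E
```

```text
(no output)
```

View pics/s26.png

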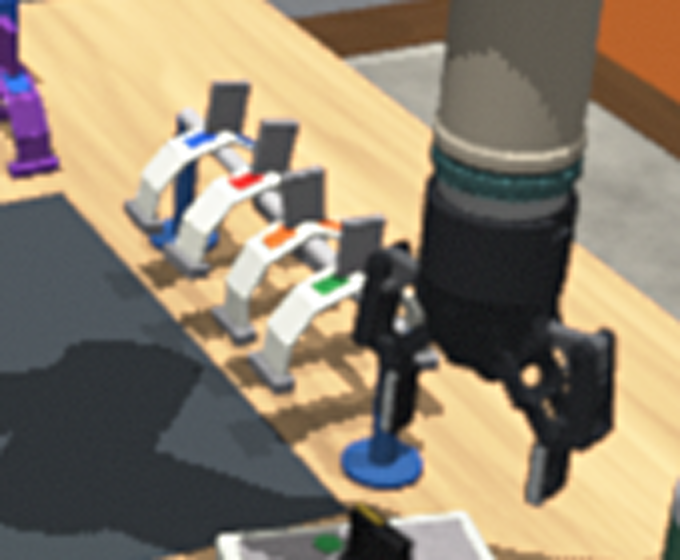

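View pics/t26.png

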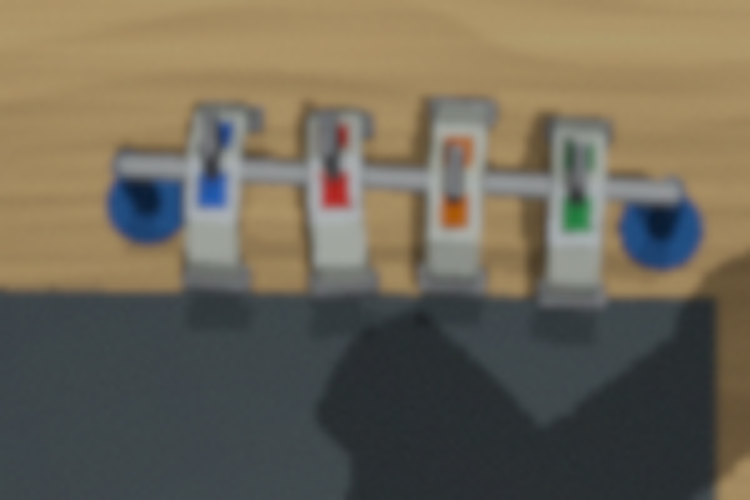

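>>> servo_tool(increments=[{"slide": [0,0,0.035],"spin": 0},{"slide": [0,0,0.035],"spin": 0},{"slide": [0,0,0.035],"spin": 0},{"slide": [0,0,0.022],"spin": 0},{"slide": [0,0,0.01],"spin": 0},{"slide": [0,0,0],"spin": 0},{"slide": [0,0,0],"spin": 0}])

```text
clock: 40.25
position: [0.4878, -0.3478, 0.0806]
ee_rot: [0.001, 0.982, 0.191, 0.001]
contact_force: [0.1, -1.0, 0.1]
width: 0.0853
```

>>> servo_tool(increments=[{"slide": [0,0,0],"spin": 0},{"slide": [0,0,0],"spin": 0},{"slide": [0,0,0],"spin": 0},{"slide": [0,0,0],"spin": 0},{"slide": [0,0,0],"spin": 0},{"slide": [0,0,0],"spin": 0}], hand=0, newtons=50)

```text
clock: 40.85
position: [0.4882, -0.3504, 0.0803]
ee_rot: [0.003, 0.982, 0.191, 0.001]
contact_force: [1.7, -6.1, -0.8]
width: 0.0131
```

```bash
python3 -c "
from h import *
st()
crop('side',290,240,420,350,6,'s27.png')"
```

```text
t 40.85 pos [ 0.4882 -0.3504  0.0803] toolx yaw 22.01 tooly [ 0.375 -0.927  0.006] F [ 1.7 -6.1 -0.8] M [-0.6  -0.1  -0.03] w 0.0131
```

View pics/s27.png

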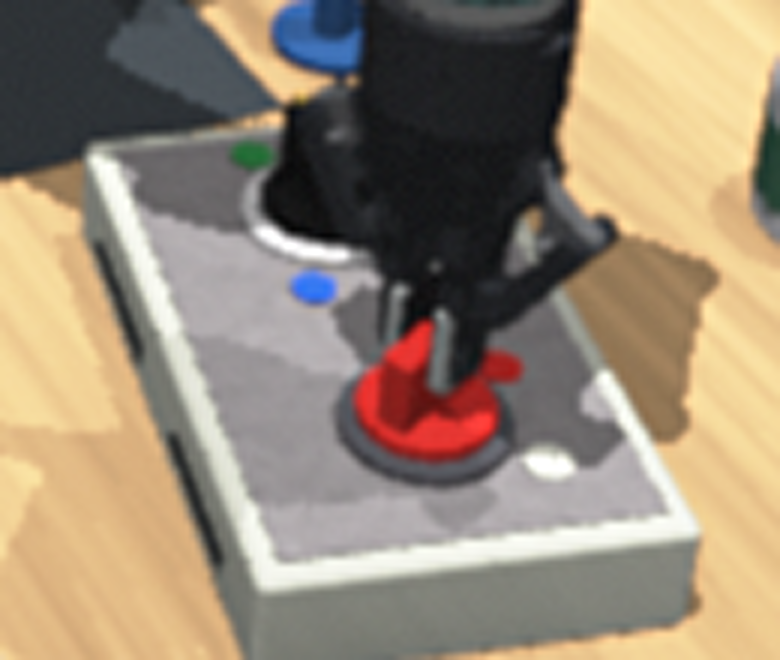

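>>> servo_tool(increments=[{"slide": [0,0.002,0],"spin": 8},{"slide": [0,0,0],"spin": 8},{"slide": [0,0,0],"spin": 8},{"slide": [0,0,0],"spin": 8},{"slide": [0,0,0],"spin": 8},{"slide": [0,0,0],"spin": 8},{"slide": [0,0,0],"spin": 8},{"slide": [0,0,0],"spin": 8}])

```text
clock: 41.7
position: [0.4886, -0.3487, 0.0802]
ee_rot: [-0.001, 0.932, -0.362, 0.001]
contact_force: [0.8, 3.1, 3.8]
width: 0.0127
```

>>> servo_tool(increments=[{"slide": [0,0,0],"spin": 2.5},{"slide": [0,0,0],"spin": 0},{"slide": [0,0,0],"spin": 0}])

```text
clock: 42.0
position: [0.4887, -0.3487, 0.0802]
ee_rot: [-0.001, 0.926, -0.379, 0.001]
contact_force: [1.8, 4.3, 5.1]
width: 0.0126
```

>>> servo_tool(increments=[{"slide": [0,0,0],"spin": 0},{"slide": [0,0,0],"spin": 0},{"slide": [0,0,0],"spin": 0},{"slide": [0,0,0],"spin": 0},{"slide": [0,0,-0.03],"spin": 0},{"slide": [0,0,-0.045],"spin": 0},{"slide": [0,0,-0.045],"spin": 0},{"slide": [0,0,-0.045],"spin": 0}], hand=1)

```text
clock: 42.8
position: [0.4872, -0.3495, 0.2459]
ee_rot: [0.0, 0.925, -0.379, -0.0]
contact_force: [0.3, -0.4, -0.5]
width: 0.0855
```

```bash
python3 -c "
from h import *
st()
im=crop('side',250,120,430,350,3,'s28.png')
crop('side',290,240,420,350,6,'s28b.png',im)
crop('top',180,140,440,270,3,'t28.png')"
```

```text
t 42.8 pos [ 0.4872 -0.3495  0.2459] toolx yaw -44.52 tooly [-0.701 -0.713  0.   ] F [ 0.3 -0.4 -0.5] M [ 0.01  0.01 -0.04] w 0.0855
```

View pics/s28.png

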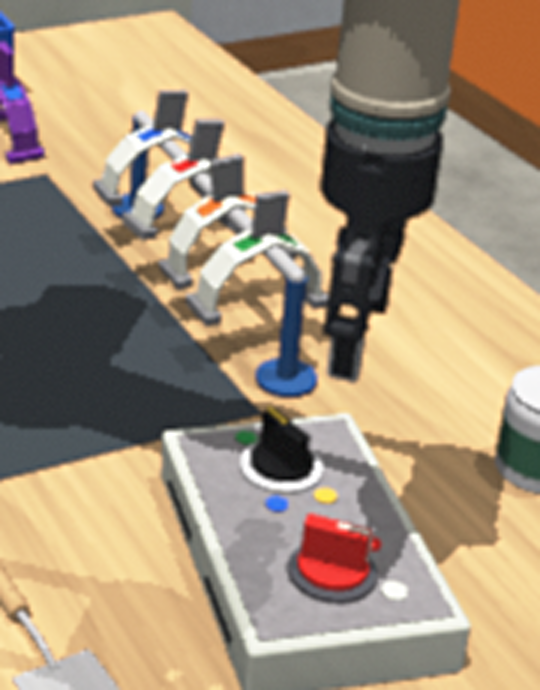

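View pics/s28b.png

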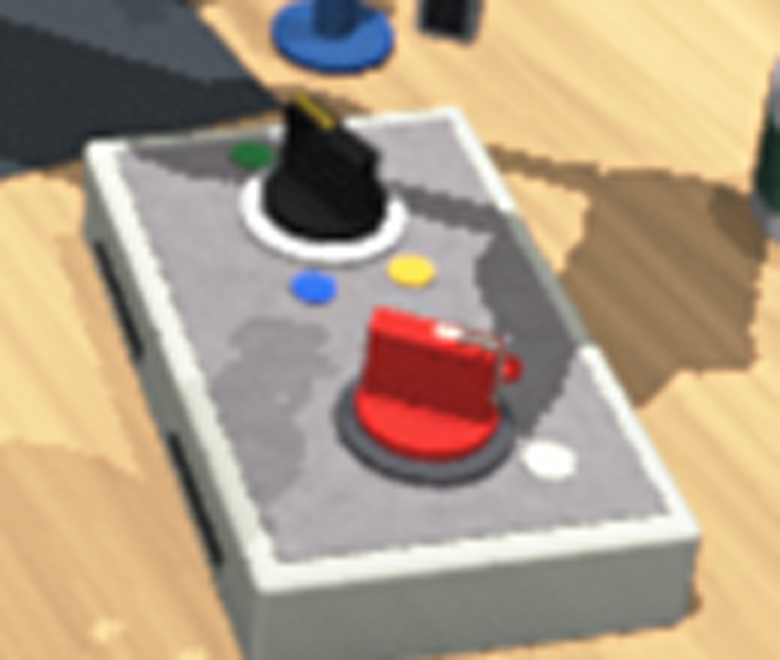

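View pics/t28.png

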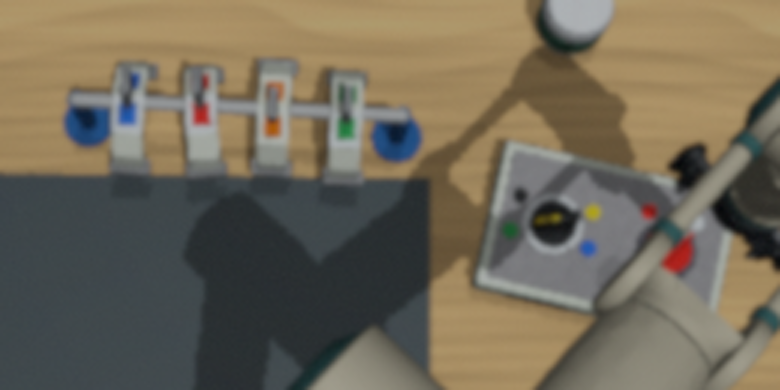

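The knob is back at the white dot, pointing as it did at the start. The blue and red tabs lean slightly, so I wait and compare pictures.

>>> servo_tool(increments=[{"slide": [0,0,0],"spin": 0},{"slide": [0,0,0],"spin": 0},{"slide": [0,0,0],"spin": 0},{"slide": [0,0,0],"spin": 0},{"slide": [0,0,0],"spin": 0},{"slide": [0,0,0],"spin": 0},{"slide": [0,0,0],"spin": 0},{"slide": [0,0,0],"spin": 0}])

```text
clock: 43.7
position: [0.4876, -0.3495, 0.2444]
ee_rot: [-0.0, 0.925, -0.379, -0.0]
contact_force: [0.1, -0.4, -0.3]
width: 0.0855
```

```bash
cat > w.py <<'E'
from h import *
ims=[]
for i in range(24): ims.append(eyes.get_image('side')[130:240,270:370])
a=np.hstack([ims[0],ims[8],ims[16]]); cv2.imwrite('pics/w%d.png'%int(manip.get_state()['clock']*10),cv2.resize(a,None,fx=2.6,fy=2.6,interpolation=cv2.INTER_CUBIC))
print([int(np.abs(ims[i].astype(int)-ims[0]).max()) for i in range(0,24,3)], st()[0]['clock'])
E
python3 w.py; ls -t pics|head -1
```

```text
t 44.9 pos [ 0.4876 -0.3495  0.2444] toolx yaw -44.51 tooly [-0.701 -0.713 -0.   ] F [-0.3  0.7  0.8] M [ 0.01  0.01 -0.02] w 0.0857
[0, 26, 26, 25, 25, 25, 24, 25] 44.9
w449.png
```

View pics/w449.png

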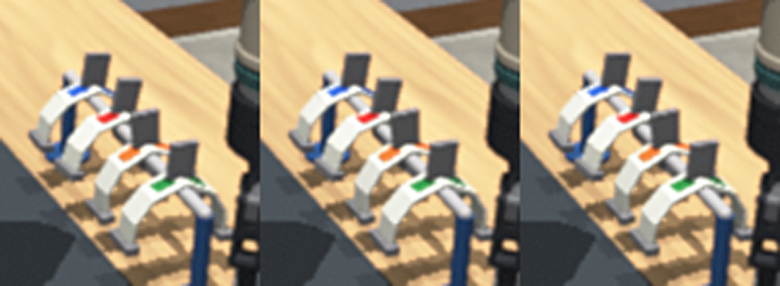

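```bash
python3 - <<'E'
from h import *
im=crop('side',278,145,358,235,7,'s30.png')
E
```

```text
(no output)
```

View pics/s30.png

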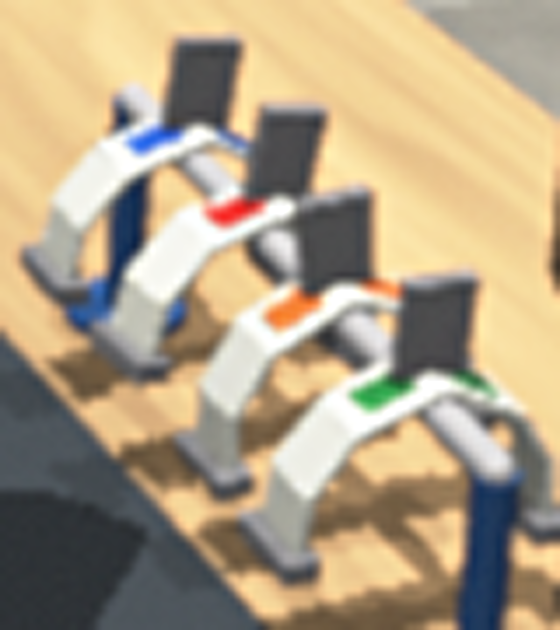

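>>> servo_tool(increments=[{"slide": [0,0,-0.02],"spin": 0},{"slide": [0,0,0],"spin": 0},{"slide": [0,0,0],"spin": 0},{"slide": [0,0,0],"spin": 0},{"slide": [0,0,0],"spin": 0},{"slide": [0,0,0],"spin": 0},{"slide": [0,0,0],"spin": 0},{"slide": [0,0,0],"spin": 0}])

```text
clock: 45.75
position: [0.4876, -0.3494, 0.2642]
ee_rot: [-0.0, 0.925, -0.379, -0.0]
contact_force: [-0.0, -0.0, -0.2]
width: 0.0855
```

```bash
python3 - <<'E'
from h import *
a=cv2.imread('pics/s30.png').astype(int)
im=crop('side',278,145,358,235,7,'s31.png'); b=cv2.imread('pics/s31.png').astype(int)
d=np.abs(a-b).max(2); print(d.max(), (d>25).sum())
c4=lambda u,v:(278+(u+.5)/7-.5,145+(v+.5)/7-.5)
# tab axis in side picture vs projected vertical, at each band
for n,(top,bot),y in(('blue',((208,42),(197,125)),.251),('red',((291,108),(278,198)),.171),('orange',((340,195),(335,287)),.091),('green',((440,278),(435,372)),.011)):
    x=.6335+.041*(y-.13)
    v=proj('side',(x,y,.17))-proj('side',(x,y,.13)); h=proj('side',(x+.02,y,.17))-proj('side',(x-.02,y,.17))
    o=np.array(c4(*top))-np.array(c4(*bot)); s=np.linalg.solve(np.c_[v/.04,h/.04],o); print(n,'lean deg',np.degrees(np.arctan2(s[1],s[0])).round(1))
E
```

```text
178 2021
blue lean deg 4.8
red lean deg 4.8
orange lean deg -1.2
green lean deg -2.1
```

>>> servo_tool(increments=[{"slide": [0,0,0],"spin": 0},{"slide": [0,0,0],"spin": 0},{"slide": [0,0,0],"spin": 0},{"slide": [0,0,0],"spin": 0},{"slide": [0,0,0],"spin": 0},{"slide": [0,0,0],"spin": 0},{"slide": [0,0,0],"spin": 0},{"slide": [0,0,0],"spin": 0}])

```text
clock: 46.6
position: [0.4876, -0.3495, 0.2644]
ee_rot: [-0.0, 0.925, -0.379, -0.0]
contact_force: [-0.1, -0.2, -0.3]
width: 0.085
```

```bash
python3 - <<'E'
from h import *
a=cv2.imread('pics/s31.png').astype(int)
im=crop('side',278,145,358,235,7,'s32.png'); b=cv2.imread('pics/s32.png').astype(int)
d=np.abs(a-b).max(2); print(d.max(), (d>25).sum())
cv2.imwrite('pics/side_end.png',im); cv2.imwrite('pics/top_end.png',eyes.get_image('top'))
E
```

```text
6 0
```

View pics/side_end.png

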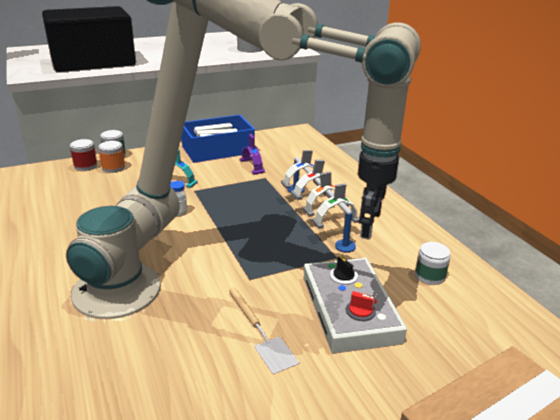

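View pics/s32.png

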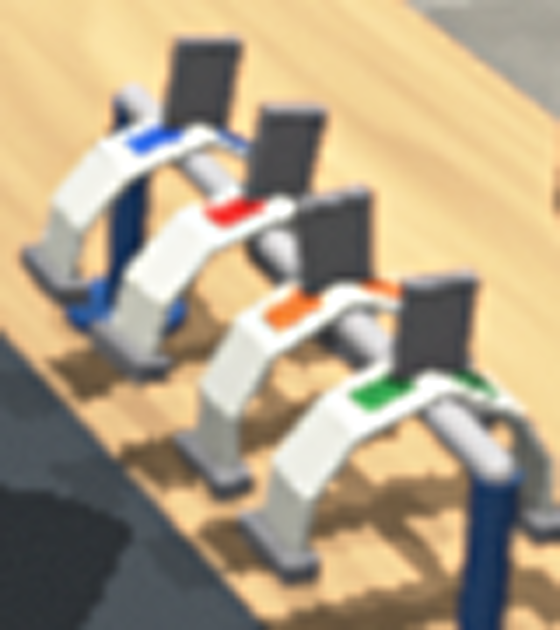

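Everything is at rest, the bands hang apart from each other, and the robot touches nothing, so I hand in.

```bash
python3 -c "
from rig import manip
print(manip.sign_off())"
```

```text
the job is handed in; nothing more can be done
None
```

The job is done in the order asked and handed in at about 47 s; the hand-in gave no verdict.

- **Start knob, first turn:** I turned it anticlockwise until it clicked over to the red dot.
- **Headbands:** All four were there, and I hung them in the order green, orange, red, blue, about 80 mm apart with tabs up. The ink tin, jar, spatula and the purple and turquoise look-alikes were not handled.
- **Selector:** I turned it about 96° clockwise, the shorter way. Its line pointed to about 97.5°, against 98.4° measured for the green dot.
- **Start knob, last turn:** I clicked it back to the white dot.

**Last checks:** Two pictures nearly a second apart showed the bands at rest with clear gaps between them, and the gripper open and clear of everything.

**Imperfections:**
- The red band was knocked and rocked while I was gripping the blue one, with the robot clear of it. It settled still astride the rail.
- The red and blue bands lean about 5°, against -1° and -2° for orange and green. I left them so, since they were stable.

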